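Turn the oiled bails over into the spare tray

TASK

The four bails in the sloping rack's tray are freshly oiled, so do not touch them: lay the empty tray from the stand face-down on top of theirs, turn the closed pair over together, and seat it back in the rack squarely. Then lift off the tray that is now empty and stand it upright in the stand, tab up, leaving all four bails in the pockets of the other tray, face up in the rack. Let no bail or tray fall on the table and leave everything else undisturbed.

Things in the scene. Friction and masses are not known exactly. Their poses are not given: they have to be found in the camera images.
- tray_loaded: Tray holding the four bails: grey plastic, 140 (x) by 135 (y) by 22 mm (z), 120 to 280 g. Origin: centre of its underside; z out of the open face, x towards the plain end; the tab sticks out of the -x end. Starts open face up in the sloping rack, plain end down on the ledge, tab end up. Ends empty in the stand.
- tray_empty: Empty tray, same in shape, size, weight range and frame as tray_loaded. Starts upright in the stand, plain end down (x points down), tab end up, open face (z) towards the stand's -x side, leaning up to 5 degrees. Ends in the rack, face up, with the bails.
- tray_loaded_mid (a point): Centre of the body of tray_loaded (x = 0, y = 0, z = 11 mm of its frame). Pockets: four, 16 mm deep, 120 mm (x) by 27 mm (y), centred at y = -48, -16, 16, 48 mm of the tray, one bail each; the solid floor is 6 mm, the back flat.
- tray_empty_mid (a point): Centre of the body of tray_empty (x = 0, y = 0, z = 11 mm of its frame). Same pockets. Face to face the two trays are 44 mm thick and can be gripped together across the middle of their tab end.
- tray_loaded_tab (a point): Point in the tab of tray_loaded at x = -90, y = 28, z = 11 mm of its frame. The tab is solid, 22 mm thick like the tray, from x = -70 to -102 mm and y = 13 to 43 mm only; of two trays face to face with tab ends together the tabs lie side by side, each free to grip alone, the fingertips stopping short of the other tray's end (x = -70).
- tray_empty_tab (a point): The same point in the tab of tray_empty.
- rack: Fixed plywood drying rack, 190 by 165 mm, 150 mm high. Origin: centre of its base on the table, z up. Its bed slopes 50 degrees, descending towards the rack's +x: downslope direction (0.643, 0, -0.766), outward normal (0.766, 0, 0.643) in its frame. The bed is two rails 18 mm wide at y = +-48 mm, open between and behind for a finger, ending 25 mm short of a seated tray's tab end.
- rack_seat (a point): Where the body centre of a seated tray lies (11 mm off the bed); of a second tray face-down on it, 22 mm further out along the normal. Down the slope a ledge, 70 mm from here, stands 54 mm out of the bed. Two cheeks 139 mm apart guide the lowest 55 mm of a tray, 54 mm high plus flared lips to 70 mm. Trays go in and out square to the bed; let go, they slide down to the ledge.
- stand: Fixed plywood stand, 120 by 165 mm, 90 mm high, with an upright slot for one tray. Origin: centre of its base, z up. Slot 28 mm wide (x), 143 mm long (y), with flared lips at the top (73 to 90 mm high); slot floor 12 mm above the table.
- stand_slot (a point): Where the body centre of a tray standing in the slot lies: slot centre, 82 mm above the table. A tray stands with its plain end on the slot floor, tab end up.
- bail0: Turned wooden cricket bail 1, 110 mm long along its x, 21 mm thick barrel in the middle, 11 to 12 mm thick ends; origin on its axis at mid-length. Starts in a pocket of tray_loaded, standing its barrel about 5 mm proud of the tray's rim, its ends below the rim. 35 to 75 g. Must not be touched by the robot.
- bail1: Turned wooden cricket bail 2, 110 mm long along its x, 21 mm thick barrel in the middle, 11 to 12 mm thick ends; origin on its axis at mid-length. Starts in a pocket of tray_loaded, standing its barrel about 5 mm proud of the tray's rim, its ends below the rim. 35 to 75 g. Must not be touched by the robot.
- bail2: Turned wooden cricket bail 3, 110 mm long along its x, 21 mm thick barrel in the middle, 11 to 12 mm thick ends; origin on its axis at mid-length. Starts in a pocket of tray_loaded, standing its barrel about 5 mm proud of the tray's rim, its ends below the rim. 35 to 75 g. Must not be touched by the robot.
- bail3: Turned wooden cricket bail 4, 110 mm long along its x, 21 mm thick barrel in the middle, 11 to 12 mm thick ends; origin on its axis at mid-length. Starts in a pocket of tray_loaded, standing its barrel about 5 mm proud of the tray's rim, its ends below the rim. 35 to 75 g. Must not be touched by the robot.
- bottle: aluminium bottle with black cap, 68 mm thick, 210 mm tall; origin under it; bystander
- oil_can: squat steel oil can, 54 mm thick, 75 mm tall; origin under it; bystander, stands between rack and stand
- brush: brush lying on the table; bystander
- mallet: mallet lying on the table; bystander
- red_ball1_center (a point): red ball, 72 mm, in a low box; bystander
- red_ball2_center (a point): red ball, 72 mm, in a low box; bystander
- tennis_ball_center (a point): yellow tennis ball, 66 mm, in a low dish; bystander

How it is judged (in metres and radians):
On the way, in this order (a step that is already met when the one before it is completed fails the run):
1. the empty tray lies face-down on the loaded one, pockets matched (angle between tray_empty's own z axis and vertical above 1.8 rad and x of tray_empty_mid in the frame of tray_loaded between -0.006 and 0.006 m and y of tray_empty_mid in the frame of tray_loaded between -0.006 and 0.006 m and z of tray_empty_mid in the frame of tray_loaded between 0.028 and 0.04 m), for 0.2 s.
2. the closed pair has been turned over together (angle between tray_loaded's own z axis and vertical above 1.8 rad and angle between tray_empty's own z axis and vertical below 1.35 rad and distance between tray_loaded_mid and tray_empty_mid below 0.031 m), for 0.2 s.
At the end, for the whole second after the job is handed in: The four bails lie in pockets of the tray that was empty (12 mm lengthwise); it is face up in the rack, centre within 10 mm of the seat, square within 0.08 rad. The other tray stands in the stand, tab up, centre within 15 mm of the slot's, upright within 0.24 and square within 0.12 rad. All at rest (x of bail0 in the frame of tray_empty between -0.012 and 0.012 m and y of bail0 in the frame of tray_empty between -0.06 and 0.06 m and z of bail0 in the frame of tray_empty between 0.01 and 0.024 m and linear speed of each of bail0, bail1, bail2, bail3, tray_loaded, tray_empty below 0.02 m/s and x of bail1 in the frame of tray_empty between -0.012 and 0.012 m and y of bail1 in the frame of tray_empty between -0.06 and 0.06 m and z of bail1 in the frame of tray_empty between 0.01 and 0.024 m and x of bail2 in the frame of tray_empty between -0.012 and 0.012 m and y of bail2 in the frame of tray_empty between -0.06 and 0.06 m and z of bail2 in the frame of tray_empty between 0.01 and 0.024 m and x of bail3 in the frame of tray_empty between -0.012 and 0.012 m and y of bail3 in the frame of tray_empty between -0.06 and 0.06 m and z of bail3 in the frame of tray_empty between 0.01 and 0.024 m and angle between tray_empty's own z axis and vertical between 0.75 and 1 rad and distance between tray_empty_mid and rack_seat below 0.01 m and angle between the y axis of tray_empty and the y axis of rack, either way round below 0.08 rad and distance between tray_loaded_mid and stand_slot below 0.015 m and angle between tray_loaded's own x axis and vertical above 2.9 rad and angle between the y axis of tray_loaded and the y axis of stand, either way round below 0.12 rad); the robot touches nothing.
It fails at once if the gripper or the arm touches a bail (contact force between any of the fingers, the arm and bail0 above 0.3 N or contact force between any of the fingers, the arm and bail1 above 0.3 N or contact force between any of the fingers, the arm and bail2 above 0.3 N or contact force between any of the fingers, the arm and bail3 above 0.3 N).
It fails at once if a bail or a tray falls on the table (height (world z) of any of bail0, bail1, bail2, bail3, tray_loaded_mid, tray_empty_mid below 0.03 m).
It fails at once if a bystander is shifted by more than 40 mm or the bottle or can is knocked over (distance of any of bottle, oil_can, brush, mallet, red_ball1_center, red_ball2_center, tennis_ball_center from where it was at the start of the episode above 0.04 m or angle between any of bottle, oil_can's own z axis and vertical above 0.5 rad).
It also fails if it takes over 72 s, if anything falls off the work surface, if the arm or the gripper's body presses on something with over 40 N, if the wrist force passes 120 N, or if a joint passes its speed limit or range.

ROBOT

A 6-joint arm with a two-finger parallel gripper is mounted at the origin on the work surface. World frame = base frame: x ahead of the robot, y to its left, z up, the work surface at z = 0. Lengths are in mm, angles in rad, forces in N, time in s.
With the tool pointing down it reaches from about 300 to 1000 mm from the base axis. Payload 5.1 kg.
Tool frame: the origin (TCP) lies on the front face of the gripper's body, between the roots of the fingers; the fingertips stand 78 mm ahead of it and the grasp point (between the pads) lies 59 mm ahead of it (env.tips_ahead is the distance from the TCP to the fingertips, in mm); y points along the fingers, z is the direction in which the jaws open and shut, and the axes are right-handed (so a half turn about y gives the same grasp; the last joint's range is limited). The gripper opens to 95 mm and grips with 3 to 60 N. Pads are 20 mm wide; open, the fingers measure 119 mm over their backs; the gripper's body (75 mm by 180 mm) begins 59 mm behind the grasp point.
Start: joints at [1.078, 0.124, 1.65, -0, 1.367, -0.083], TCP at [258.996, 596.16, 292.256] pointing down, gripper open.
Joint ranges: [-2.61, 2.61], [-1.02, 2.33], [0.03, 2.71], [-1.35, 4.49], [0.32, 2.68], [-2.91, 2.91]. Speed limits (rad/s): [2.57, 2.57, 3.14, 3.14, 3.14, 3.14].

INTERFACE

Orientations are given as a rotation vector (axis times angle).
In Python, from rig import get_state, read_camera, ticket, env gives the robot as it stands.
- The arm moves only by the shell command python3 -m creep 'ROWS' [FORCE]. ROWS is JSON, a list of rows, each a list of 7 numbers: the closure, from 0 (fully open) to 1 (shut), then the shift along the tool's x, y, z in m, then the turn, a rotation vector about the tool's x, y, z in units of 5 degrees (1.0 is 5 degrees). A call has 1 to 5 rows; each row shifts and turns the commanded pose from where the row before left it, along the tool's axes as they then stand; what a row does not reach is not made up. A row lasts 1/12 s, in which the tool goes at most 41.7 mm and 7.16 degrees, less where a joint would pass 70% of its speed; a pose out of reach is approached as far as the arm can. A call is refused whole if a number of a shift passes 0.0417 or a number of a turn 1, either way. A call with a gripper value outside its range is refused whole. The fingers move at their own pace and stop on an object; FORCE is the grip in N (left out, the last holds). Time passes only in rows, so rows that do not move let the fingers close. It gives the time, the measured TCP pose, the force and the opening at its end, in the units of the state.
- get_state(): the state, without advancing time (a new reading comes with each control period).
- read_camera(name): name is "scene" or "top" or "wrist"; returns a dict with "image" (384x512x3 uint8, red, green, blue), "mtx" (3x3 intrinsics, pixels), "rvec" (rotation vector, rad) and "tvec" (3), from world to camera coordinates, as OpenCV has them. Camera axes: x right, y down, z forward; pixel columns grow to the right and rows downward; lengths in mm; the calibration is good to about 2 mm. A picture is of the moment at which its call begins. There is no depth.
- ticket.sign_off(): hands the job in, once; it reports no verdict.
The state is a dict: "time": time; "joint_positions": joint angles; "joint_velocities": joint speeds; "joint_efforts": joint torques, N m; "tool_pos": TCP position; "tcp_rot": TCP orientation; "force": force on the tool from outside, world axes, zero at the start; "torque": the same for the moment, N m; "grip_width": finger opening in mm.
Only numpy, scipy, OpenCV 4.12 (cv2) and the standard library are available. Lean on these libraries where they do the work, as an engineer would, in place of code of your own. Each camera call takes 0.05 s, during which the arm holds its last target.

## Working session

There is one attempt and no reset: what is moved stays moved. The work goes in short steps, Python scripts to look and compute and a shell command to move; the robot and the scene stay as the last step left them, time stands still between calls to the robot, and variables do not carry over. Pictures are saved under pics/ and viewed, and the job is handed in when it is done.

```bash
ls; mkdir -p pics; python3 - <<'E'
from rig import get_state, read_camera, ticket, env
import cv2
print(get_state()); print(env, [a for a in dir(env) if a[0]!='_'])
for n in ("scene","top","wrist"):
    d=read_camera(n); cv2.imwrite(f"pics/{n}0.png",d["image"][:,:,::-1]); print(n,d["mtx"].tolist(),d["rvec"],d["tvec"])
E
```

```text
pics
{'time': 0.0, 'joint_positions': array([ 1.07840005e+00,  1.24503013e-01,  1.65160604e+00, -2.16478253e-05,
        1.36747858e+00, -8.26146799e-02]), 'joint_velocities': array([-0.00046532,  0.00036735,  0.00081424,  0.00036202, -0.00024022,
        0.00023156]), 'joint_efforts': array([ 3.43802722e-04, -4.17601132e+01, -3.59929633e+01,  7.75867025e-02,
        4.93058190e-02, -2.04876646e-04]), 'tool_pos': array([258.78992023, 595.76613843, 291.02840465]), 'tcp_rot': array([-1.54871647,  0.32194622, -0.3210844 ]), 'force': array([ 0.75833693, -0.41256621,  0.31378871]), 'torque': array([-0.0266577 ,  0.00296571,  0.01615656]), 'grip_width': 95.32442328979958}
<Robot object at 0x7f162cffba10> ['MotionError', 'tips_ahead']
scene [[366.6147106206594, 0.0, 262.2458808634697], [0.0, 366.6147106206594, 184.44581472419065], [0.0, 0.0, 1.0]] [ 0.91871075  2.70998193 -0.78150275] [ 426.1010127  -251.76732259 1422.2880825 ]
top [[461.5877007375967, 0.0, 263.8388595912629], [0.0, 461.5877007375967, 188.1319998615834], [0.0, 0.0, 1.0]] [ 2.02754546 -2.18382098  0.24046917] [  70.35053923  600.82406256 1582.58290892]
wrist [[287.9703116980298, 0.0, 255.20723809486694], [0.0, 287.9703116980298, 187.66510600121188], [0.0, 0.0, 1.0]] [-2.44949209 -1.60695619 -0.19247682] [-648.55163645  -28.03931278  390.19876053]
```

View pics/scene0.png

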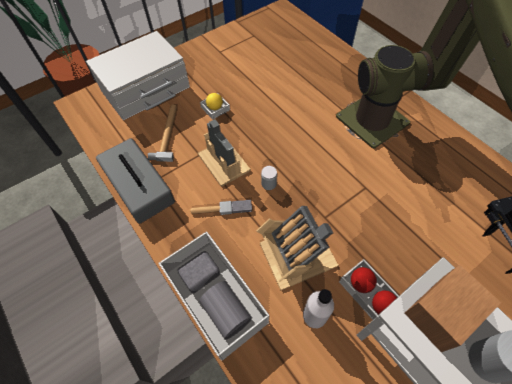

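View pics/top0.png

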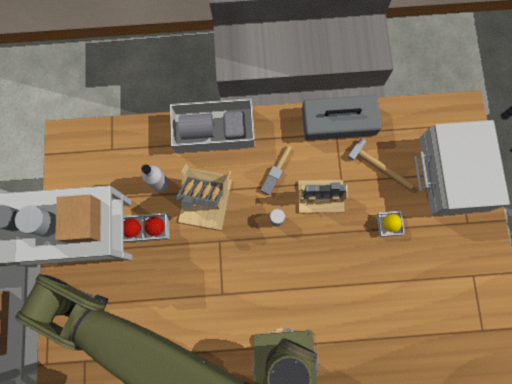

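View pics/wrist0.png

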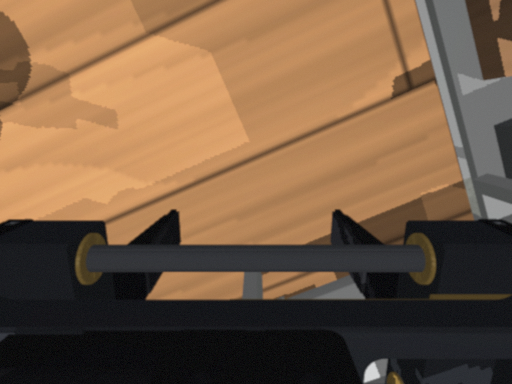

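```bash
python3 - <<'E'
import cv2
t=cv2.imread('pics/top0.png'); s=cv2.imread('pics/scene0.png')
cv2.imwrite('pics/z1.png',cv2.resize(t[140:240,140:270],None,fx=6,fy=6,interpolation=cv2.INTER_CUBIC))
cv2.imwrite('pics/z2.png',cv2.resize(t[160:230,280:370],None,fx=8,fy=8,interpolation=cv2.INTER_CUBIC))
cv2.imwrite('pics/z3.png',cv2.resize(s[195:295,240:350],None,fx=6,fy=6,interpolation=cv2.INTER_CUBIC))
cv2.imwrite('pics/z4.png',cv2.resize(s[110:195,185:285],None,fx=7,fy=7,interpolation=cv2.INTER_CUBIC))
E
```

```text
(no output)
```

View pics/z1.png

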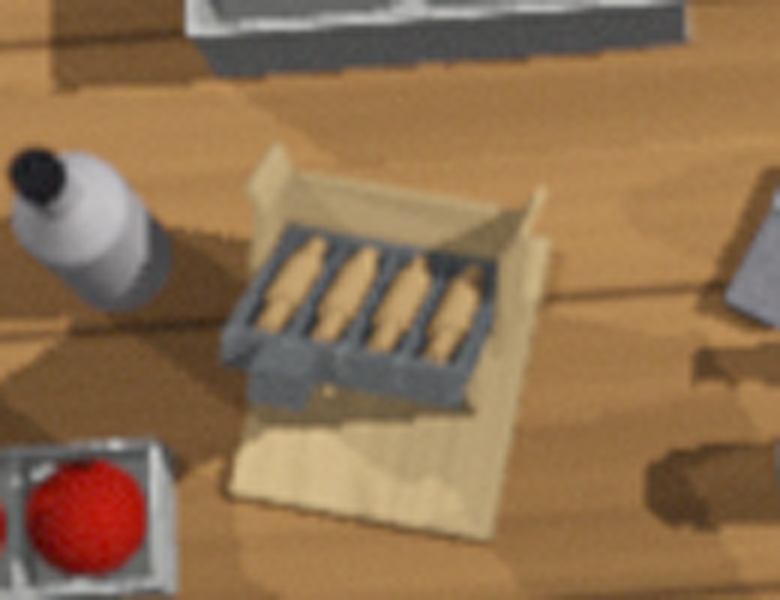

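View pics/z2.png

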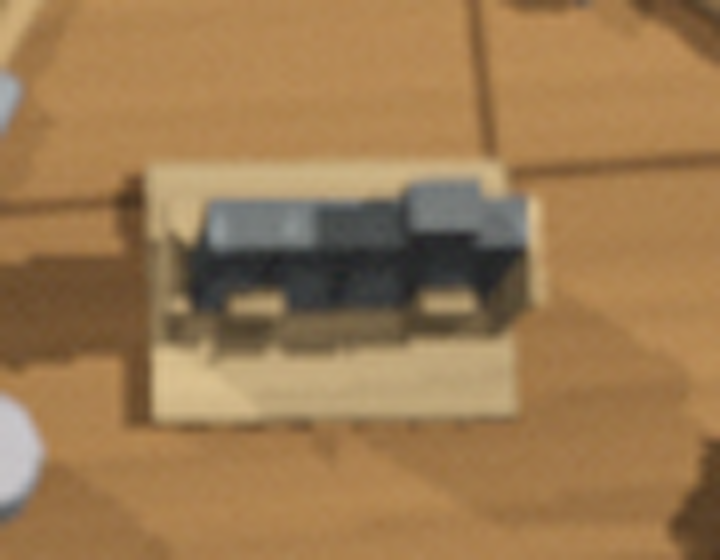

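View pics/z3.png

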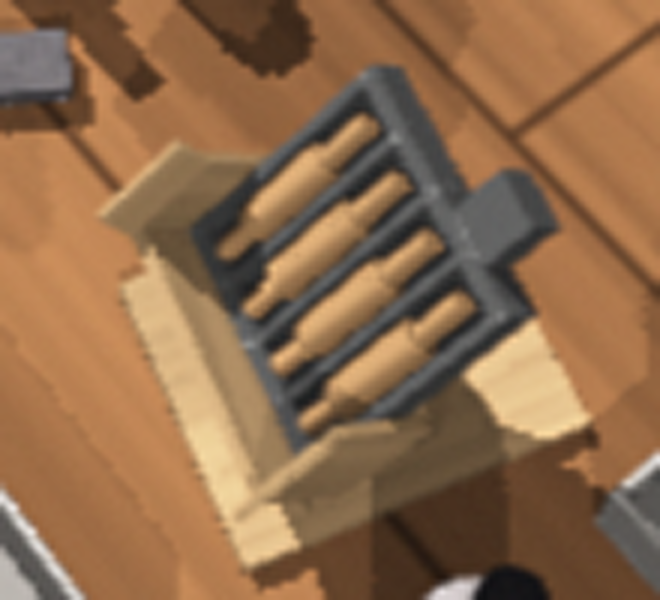

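View pics/z4.png

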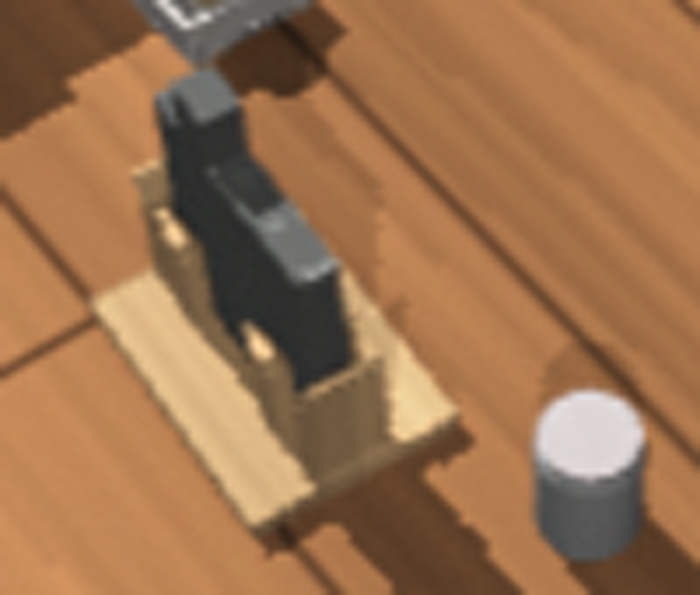

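```bash
cat > h.py <<'E'
import numpy as np, cv2
from rig import get_state, read_camera
from scipy.spatial.transform import Rotation as R
def cam(n):
    d=read_camera(n); return d
def ray(d,uv):
    Rm=cv2.Rodrigues(np.array(d["rvec"],float))[0]; t=np.array(d["tvec"],float).ravel()
    C=-Rm.T@t; v=Rm.T@np.linalg.inv(np.array(d["mtx"]))@np.array([uv[0],uv[1],1.]); return C,v/np.linalg.norm(v)
def onz(d,uv,z):
    C,v=ray(d,uv); return C+v*(z-C[2])/v[2]
def onplane(d,uv,p,n):
    C,v=ray(d,uv); return C+v*(np.dot(n,np.array(p)-C)/np.dot(n,v))
def tri(obs):
    A=np.zeros((3,3));b=np.zeros(3);L=[]
    for d,uv in obs:
        C,v=ray(d,uv);P=np.eye(3)-np.outer(v,v);A+=P;b+=P@C;L.append((C,v))
    X=np.linalg.solve(A,b); return X,[np.linalg.norm((np.eye(3)-np.outer(v,v))@(X-C)) for C,v in L]
def proj(d,X):
    Rm=cv2.Rodrigues(np.array(d["rvec"],float))[0]; q=np.array(d["mtx"])@(Rm@np.array(X,float)+np.array(d["tvec"]).ravel()); return q[:2]/q[2]
E
python3 - <<'E'
from h import *
np.set_printoptions(precision=1,suppress=True)
T=cam("top");S=cam("scene")
print("cams",ray(T,(0,0))[0],ray(S,(0,0))[0],ray(cam("wrist"),(0,0))[0])
st=get_state();print(R.from_rotvec(st["tcp_rot"]).as_matrix().round(3))
z1=lambda x,y:(140+(x-2.5)/6,140+(y-2.5)/6)
z2=lambda x,y:(280+(x-3.5)/8,160+(y-3.5)/8)
z3=lambda x,y:(240+(x-2.5)/6,195+(y-2.5)/6)
z4=lambda x,y:(185+(x-3)/7,110+(y-3)/7)
for nm,a in dict(nl=(230,495),nr=(492,540)).items(): print('rack',nm,onz(T,z1(*a),10))
for nm,a in dict(nl=(152,420),nr=(517,415),fl=(147,160)).items(): print('stand',nm,onz(T,z2(*a),10))
for nm,a in dict(c1=(93,303),c2=(258,525),c3=(458,415)).items(): print('standS',nm,onz(S,z4(*a),10))
for nm,a in dict(c1=(250,570),c2=(590,425)).items(): print('rackS',nm,onz(S,z3(*a),8))
# tray corners loaded: 
for nm,a,b in [('tabend R',(497,262),(195,225)),('x',(290,230),(300,450)),]: pass
print('plain+y', tri([(T,z1(292,228)),(S,z3(305,450))]))
print('plain-y', tri([(T,z1(497,262)),(S,z3(193,228))]))
print('tabend+y', tri([(T,z1(225,345)),(S,z3(530,315))]))
print('tabend-y', tri([(T,z1(475,375)),(S,z3(365,70))]))
print('can',onz(T,((277),(216)),75),'bottle',onz(T,(140+38/6,140+175/6),210))
E
```

```text
cams [ 243.1   49.  1676. ] [ 925.2  512.9 1071.8] [197.7 622.9 383.6]
[[ 0.9 -0.   0.4]
 [-0.4 -0.   0.9]
 [-0.  -1.  -0. ]]
rack nl [514.1 346.1  10. ]
rack nr [474.9 189.   10. ]
stand nl [518.3 -95.2  10. ]
stand nr [ 508.2 -261.7   10. ]
stand fl [ 640.3 -103.9   10. ]
standS c1 [ 625.2 -267.3   10. ]
standS c2 [ 633.5 -102.9   10. ]
standS c3 [517.3 -95.9  10. ]
rackS c1 [696.8 300.5   8. ]
rackS c2 [515.8 347.6   8. ]
plain+y (array([658.4, 289.6,  87.7]), [np.float64(0.9787758500868134), np.float64(0.9787758500866244)])
plain-y (array([629.6, 169.9,  85.5]), [np.float64(1.2182098276599307), np.float64(1.2182098276599944)])
tabend+y (array([568.9, 319.2, 176.9]), [np.float64(3.3780921721292567), np.float64(3.378092172129236)])
tabend-y (array([543.5, 182. , 170. ]), [np.float64(2.4501031369202058), np.float64(2.450103136920185)])
can [499.2 -12.9  75. ] bottle [664.7 408.2 210. ]
```

```bash
cat >> h.py <<'E'
yawR,yawS=np.radians(-14.4),np.radians(-3.3)
def zrot(a): return R.from_euler('z',a)
def pose():
    s=get_state(); return np.array(s["tool_pos"]),R.from_rotvec(s["tcp_rot"])
def plan(p1,R1,mm=35,deg=5,p0=None,R0=None,nmin=1,show=True):
    if p0 is None: p0,R0=pose()
    p1=np.array(p1,float); w=(R0.inv()*R1).as_rotvec(); 
    n=max(nmin,int(np.ceil(np.linalg.norm(p1-p0)/mm)),int(np.ceil(np.degrees(np.abs(w).max())/deg)))
    P,Q=np.array(p0),R0; rows=[]
    for i in range(1,n+1):
        pt=p0+(p1-p0)*i/n; Rt=R0*R.from_rotvec(w*i/n)
        s=np.round(Q.inv().apply(pt-P)/1000,4); t=np.round(np.degrees((Q.inv()*Rt).as_rotvec())/5,2)
        rows.append((s.tolist(),t.tolist())); P=P+Q.apply(s*1000); Q=Q*R.from_rotvec(np.radians(t*5))
    if show:
        for i,(s,t) in enumerate(rows):
            if i%5==0 and i: print()
            print("[g,"+",".join("%g"%v for v in s+t)+"]",end=",")
        print("\nend",P.round(1),np.degrees((Q.inv()*R1).as_rotvec()).round(2),"rows",n)
    return P,Q
def Rdown(yaw): # tool y down, z along yaw dir
    c,s=np.cos(yaw),np.sin(yaw); z=np.array([c,s,0]);y=np.array([0,0,-1.]);x=np.cross(y,z); return R.from_matrix(np.column_stack([x,y,z]))
C6=np.column_stack([[0,-1,0],[0,0,1],[-1,0,0]])
def ori(q): return R.from_euler('z',q[0])*R.from_euler('y',q[1]+q[2])*R.from_euler('z',q[3])*R.from_euler('y',q[4])*R.from_euler('z',q[5])*R.from_matrix(C6)
E
python3 - <<'E'
from h import *
s=get_state(); print((ori(s["joint_positions"])*R.from_rotvec(s["tcp_rot"]).inv()).magnitude())
P,Q=plan([380,480,400],Rdown(np.radians(26)),40,5)
P,Q=plan([480,240,400],Rdown(yawR),40,5,P,Q)
E
```

```text
6.649763268202179e-16
[g,0.0175,-0.012,-0.0065,0,0.9,0],[g,0.0179,-0.012,-0.0051,0,0.9,0],[g,0.0183,-0.012,-0.0036,0,0.9,0],[g,0.0185,-0.0121,-0.0022,0,0.9,0],[g,0.0186,-0.012,-0.0008,0,0.9,0],
[g,0.0186,-0.012,0.0007,0.01,0.9,0],[g,0.0185,-0.012,0.0022,-0,0.9,0],[g,0.0183,-0.012,0.0036,-0,0.9,0],[g,0.0179,-0.012,0.0051,-0,0.9,0],
end [380.  480.1 400. ] [-0.01  0.02  0.01] rows 9
[g,0.0288,0,-0.0017,-0,0.9,0],[g,0.0289,0,0.0005,-0,0.9,0],[g,0.0288,0,0.0029,-0,0.89,0],[g,0.0284,0,0.005,-0,0.9,0],[g,0.028,0,0.0072,-0,0.9,0],
[g,0.0273,0,0.0095,-0,0.9,0],[g,0.0265,0,0.0115,-0,0.9,0],[g,0.0255,0,0.0136,-0,0.9,0],[g,0.0244,0,0.0155,-0,0.89,-0],
end [480. 240. 400.] [-0.02  0.02 -0.  ] rows 9
```

```bash
python3 -m creep '[[0,0.0175,-0.012,-0.0065,0,0.9,0],[0,0.0179,-0.012,-0.0051,0,0.9,0],[0,0.0183,-0.012,-0.0036,0,0.9,0],[0,0.0185,-0.012,-0.0022,0,0.9,0],[0,0.0186,-0.012,-0.0008,0,0.9,0]]'
python3 -m creep '[[0,0.0186,-0.012,0.0007,0,0.9,0],[0,0.0185,-0.012,0.0022,0,0.9,0],[0,0.0183,-0.012,0.0036,0,0.9,0],[0,0.0179,-0.012,0.0051,0,0.9,0]]'
python3 -c "
from h import *
print(get_state()['joint_positions'].tolist(),pose()[0])"
python3 -m creep '[[0,0.0288,0,-0.0017,0,0.9,0],[0,0.0289,0,0.0005,0,0.9,0],[0,0.0288,0,0.0029,0,0.89,0],[0,0.0284,0,0.005,0,0.9,0],[0,0.028,0,0.0072,0,0.9,0]]'
python3 -m creep '[[0,0.0273,0,0.0095,0,0.9,0],[0,0.0265,0,0.0115,0,0.9,0],[0,0.0255,0,0.0136,0,0.9,0],[0,0.0244,0,0.0155,0,0.9,0],[0,0,0,0,0,0,0]]'
python3 - <<'E'
from h import *
print(get_state()['joint_positions'].tolist(),pose()[0])
d=cam("wrist"); cv2.imwrite('pics/w1.png',d['image'][:,:,::-1]); import pickle; pickle.dump(d,open('w1.pkl','wb'))
E
```

```text
time: 0.72
tool_pos: [326.7, 531.0, 352.7]
tcp_rot: [-1.478, 0.63, -0.63]
force: [0.4, 1.0, -0.0]
grip_width: 95.2
time: 1.05
tool_pos: [380.6, 479.4, 400.8]
tcp_rot: [-1.389, 0.871, -0.871]
force: [-0.1, 1.5, -0.2]
grip_width: 94.9
[0.8121011898073188, -0.004127840759750652, 1.6039726435355977, 1.4619362389001108e-05, 1.5417111971586375, 0.3617868151832471] [380.59135491 479.39435185 400.84091747]
time: 1.47
tool_pos: [435.8, 345.5, 400.3]
tcp_rot: [-1.236, 1.166, -1.166]
force: [-0.2, 0.4, 0.8]
grip_width: 95.1
time: 1.88
tool_pos: [481.3, 236.6, 400.3]
tcp_rot: [-1.076, 1.396, -1.399]
force: [0.8, 0.6, 0.2]
grip_width: 95.1
[0.35744480988550337, -0.1745736849316992, 1.7640373379005518, -0.0019194083618115075, 1.5518574729692372, 0.6163102333897831] [481.34176553 236.55246542 400.32134243]
```

View pics/w1.png

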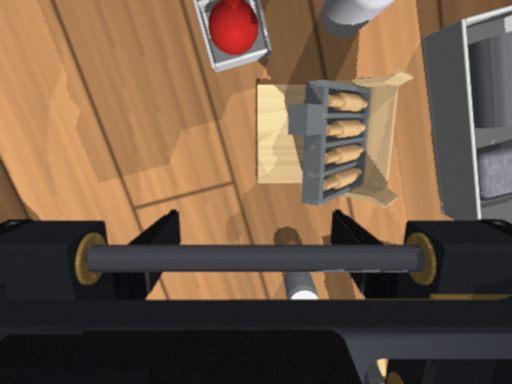

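```bash
python3 - <<'E'
import cv2
t=cv2.imread('pics/w1.png')
cv2.imwrite('pics/w1z.png',cv2.resize(t[65:213,250:425],None,fx=4.5,fy=4,interpolation=cv2.INTER_CUBIC))
E
```

```text
(no output)
```

View pics/w1z.png

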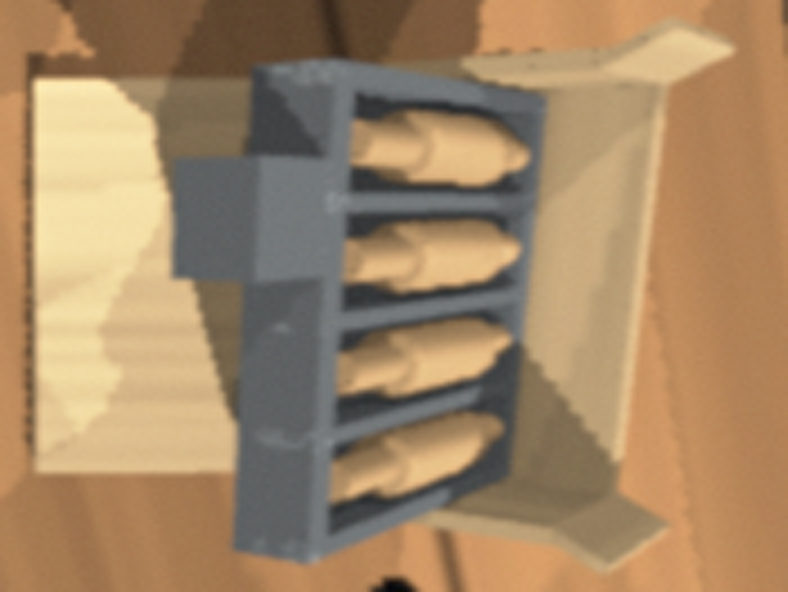

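```bash
cat >> h.py <<'E'
def lsq_c(obs):
    # obs: (cam,uv,offset world) -> center c
    A=np.zeros((3,3));b=np.zeros(3);L=[]
    for d,uv,o in obs:
        C,v=ray(d,uv);P=np.eye(3)-np.outer(v,v);A+=P;b+=P@(C-o);L.append((P,C-o))
    c=np.linalg.solve(A,b);return c,[(P@(c-C)).round(1).tolist() for P,C in L]
def rackR(yaw=yawR):
    c,s=np.sqrt(0),0
    x=np.array([np.cos(yaw),np.sin(yaw),0]);y=np.array([-np.sin(yaw),np.cos(yaw),0])
    a=np.radians(50);d=np.cos(a)*x-np.sin(a)*np.array([0,0,1.]);n=np.cross(d,y); return np.column_stack([d,y,n])
E
python3 - <<'E'
from h import *
import pickle
np.set_printoptions(precision=1,suppress=True)
W=pickle.load(open('w1.pkl','rb'))
w=lambda x,y:(250+(x-1.75)/4.5,65+(y-1.5)/4)
a,b=onz(W,w(33,78),10),onz(W,w(35,472),10); print(a,b,np.linalg.norm(a-b),np.degrees(np.arctan2(-(a-b)[0],(a-b)[1])))
for yaw in (-13.5,-14,-14.4,-15):
    M=rackR(np.radians(yaw)); o=lambda x,y,z:M@np.array([x,y,z])
    obs=[(W,w(348,62),o(-70,67.5,22)),(W,w(313,558),o(-70,-67.5,22)),(W,w(545,97),o(70,67.5,22)),(W,w(510,475),o(70,-67.5,22)),(W,w(253,65),o(-70,67.5,0)),(W,w(237,548),o(-70,-67.5,0)),
     (W,w(175,160),o(-102,43,0)),(W,w(173,277),o(-102,13,0)),(W,w(258,160),o(-102,43,22)),(W,w(250,280),o(-102,13,22))]
    c,r=lsq_c(obs); print(yaw,c+o(0,0,11),np.linalg.norm(r,axis=1))
M=rackR();print(M)
E
```

```text
[514.7 347.   10. ] [474.6 192.   10. ] 160.12371179040105 -14.482572591960178
-13.5 [596.6 243.5 116.6] [3.3 1.1 1.9 2.4 1.2 0.6 0.5 1.2 0.5 1.9]
-14 [596.4 243.3 116.6] [2.8 0.9 1.1 1.4 0.9 0.1 0.2 0.9 0.9 1.8]
-14.4 [596.3 243.1 116.5] [2.4 1.1 0.7 0.8 0.6 0.5 0.4 0.6 1.2 1.7]
-15 [596.1 242.8 116.5] [1.9 1.8 1.  0.8 0.8 1.4 1.  0.3 1.7 1.7]
[[ 0.6  0.2  0.7]
 [-0.2  1.  -0.2]
 [-0.8  0.   0.6]]
```

```bash
cat >> h.py <<'E'
from scipy.optimize import least_squares
def fk(q,g):
    a1,L2,L3,dd,h,Lw,e=g
    th=q[1]+q[2]
    r=a1+L2*np.sin(q[1])+L3*np.sin(th)+e*np.cos(th); z=h+L2*np.cos(q[1])+L3*np.cos(th)-e*np.sin(th)
    c,s=np.cos(q[0]),np.sin(q[0]); Rm=ori(q)
    return np.array([c*r-s*dd,s*r+c*dd,z])+Lw*Rm.apply([0,1,0])
def ik(p,Rm,g,q0):
    def f(q): return np.r_[fk(q,g)-p,300*(Rm.inv()*ori(q)).as_rotvec()]
    s=least_squares(f,q0); return s.x,np.linalg.norm(s.fun)
E
python3 - <<'E'
from h import *
D=[([1.07840005e+00,1.24503013e-01,1.65160604e+00,-2.16478253e-05,1.36747858e+00,-8.26146799e-02],[258.79,595.766,291.028]),
([0.8121011898073188, -0.004127840759750652, 1.6039726435355977, 1.4619362389001108e-05, 1.5417111971586375, 0.3617868151832471],[380.59135491,479.39435185,400.84091747]),
([0.35744480988550337, -0.1745736849316992, 1.7640373379005518, -0.0019194083618115075, 1.5518574729692372, 0.6163102333897831],[481.34176553,236.55246542,400.32134243])]
f=lambda x:np.concatenate([fk(q,[0,x[0],x[1],x[2],x[3],x[4],0])-np.array(p) for q,p in D]) 
s=least_squares(f,[400,400,54,300,150]);print(s.x,s.cost)
g=[0,*s.x,0]
f=lambda x:np.concatenate([fk(q,[x[5],x[0],x[1],x[2],x[3],150,x[4]])-np.array(p) for q,p in D]) 
s2=least_squares(f,[400,400,54,300,0,0]);print(s2.x,s2.cost)
E
```

```text
[ 433.61748022  609.68477508   54.17499377 1095.31616671 1110.42575532] 4.255075710867457
[ 4.52354672e+02  6.13183049e+02  5.35585119e+01  1.59388861e+02
  4.31080653e+01 -6.02134200e-02] 0.005096453031483894
```

```bash
python3 - <<'E'
from h import *
Rt=Rdown(yawS)*R.from_euler('x',15,degrees=True); print(Rt.apply([0,1,0]))
P,Q=plan([500,-170,400],Rt,41,5)
E
```

```text
[ 0.25838988 -0.01489867 -0.96592583]
[g,0.039,0,0.0122,0.3,-0.23,0.03],[g,0.0393,0.0003,0.0114,0.3,-0.22,0.03],[g,0.0394,0.0004,0.0106,0.3,-0.23,0.03],[g,0.0397,0.0006,0.0098,0.3,-0.22,0.03],[g,0.0399,0.0007,0.0091,0.29,-0.23,0.03],
[g,0.04,0.0008,0.0082,0.3,-0.22,0.03],[g,0.0402,0.001,0.0074,0.3,-0.23,0.03],[g,0.0403,0.001,0.0066,0.3,-0.22,0.03],[g,0.0404,0.0011,0.0058,0.3,-0.23,0.03],[g,0.0406,0.0011,0.0049,0.3,-0.22,0.03],
end [ 500. -170.  400.] [-0.01 -0.01 -0.02] rows 10
```

```bash
python3 -m creep '[[0,0.039,0,0.0122,0.3,-0.23,0.03],[0,0.0393,0.0003,0.0114,0.3,-0.22,0.03],[0,0.0394,0.0004,0.0106,0.3,-0.23,0.03],[0,0.0397,0.0006,0.0098,0.3,-0.22,0.03],[0,0.0399,0.0007,0.0091,0.3,-0.23,0.03]]'
python3 -m creep '[[0,0.04,0.0008,0.0082,0.3,-0.22,0.03],[0,0.0402,0.001,0.0074,0.3,-0.23,0.03],[0,0.0403,0.001,0.0066,0.3,-0.22,0.03],[0,0.0404,0.0011,0.0058,0.3,-0.23,0.03],[0,0.0406,0.0011,0.0049,0.3,-0.22,0.03]]'
python3 -m creep '[[0,0,0,0,0,0,0],[0,0,0,0,0,0,0]]'
python3 - <<'E'
from h import *
q=get_state()['joint_positions'];print(q.tolist(),pose()[0].tolist())
d=cam("wrist"); cv2.imwrite('pics/w2.png',d['image'][:,:,::-1]); import pickle; pickle.dump(d,open('w2.pkl','wb'))
D=[([1.07840005e+00,1.24503013e-01,1.65160604e+00,-2.16478253e-05,1.36747858e+00,-8.26146799e-02],[258.79,595.766,291.028]),
([0.8121011898073188, -0.004127840759750652, 1.6039726435355977, 1.4619362389001108e-05, 1.5417111971586375, 0.3617868151832471],[380.59135491,479.39435185,400.84091747]),
([0.35744480988550337, -0.1745736849316992, 1.7640373379005518, -0.0019194083618115075, 1.5518574729692372, 0.6163102333897831],[481.34176553,236.55246542,400.32134243]),(q,pose()[0])]
f=lambda x:np.concatenate([fk(q,x)-np.array(p) for q,p in D]) 
s2=least_squares(f,[0,450,613,54,300,150,43]);print(s2.x.tolist(),s2.cost)
E
```

```text
time: 2.35
tool_pos: [490.0, 35.5, 400.3]
tcp_rot: [-1.038, 1.214, -1.38]
force: [0.4, 0.3, 0.2]
grip_width: 95.2
time: 2.77
tool_pos: [500.7, -169.0, 400.4]
tcp_rot: [-0.992, 1.044, -1.365]
force: [0.3, 0.5, 0.8]
grip_width: 95.0
time: 2.93
tool_pos: [500.5, -169.3, 399.6]
tcp_rot: [-0.991, 1.051, -1.367]
force: [0.0, 0.2, -0.1]
grip_width: 94.9
[-0.4707614383139538, -0.31622487187890497, 1.893414773099956, 0.10865590027099307, 1.3257109925331179, -0.4273356050113099] [500.5401914221115, -169.26718340368402, 399.5941339112601]
[-0.6280932452177543, 456.83374019151165, 614.0660387598078, 53.81446007699296, 227.17130811718374, 218.66124443591016, 46.58192101821085] 0.4793948892550403
```

View pics/w2.png

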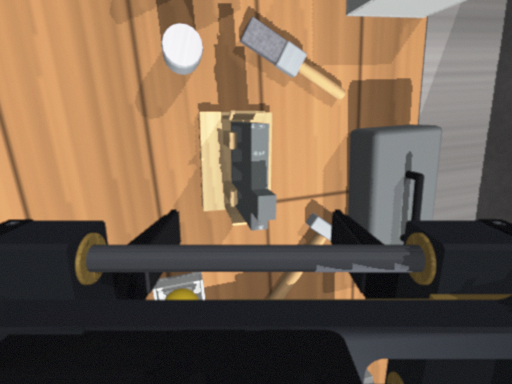

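```bash
cat >> h.py <<'E'
G=[-0.6280932452177543, 456.83374019151165, 614.0660387598078, 53.81446007699296, 227.17130811718374, 218.66124443591016, 46.58192101821085]
SEAT=np.array([596.3,243.1,116.5])
LO=np.array([-2.61,-1.02,.03,-1.35,.32,-2.91]);HI=np.array([2.61,2.33,2.71,4.49,2.68,2.91])
def Rrack(sign=1,yaw=yawR):
    M=rackR(yaw);y=M[:,0];z=sign*M[:,2];return R.from_matrix(np.column_stack([np.cross(y,z),y,z]))
def rk(x,y,n): return SEAT+rackR()@np.array([x,y,n])  # n relative to seat body centre
E
python3 - <<'E'
from h import *
np.set_printoptions(precision=2,suppress=True)
q=get_state()['joint_positions']
for sg in (1,-1):
  for nm,p in dict(pair=rk(-118,0,11),out=rk(-118,0,110),hi=rk(-118,0,140)+[0,0,60],tab=rk(-149,-28,22),tabout=rk(-149,-28,130)).items():
    best=None
    for q6 in (-2.5,-1,0.3,1,2.5):
        q0=[.4,-.2,1.8,-.3,1.2,q6]
        s,e=ik(p,Rrack(sg),G,q0)
        ok=np.all(s>LO)&np.all(s<HI)
        print(sg,nm,p.round(0),s,round(e,2),ok)
        if ok and e<1: break
E
```

```text
1 pair [531. 260. 214.] [ 0.53 -0.1   2.11 -0.73  0.75 -5.05] 0.0 False
1 pair [531. 260. 214.] [ 0.53 -0.1   2.11 -0.73  0.75  1.24] 0.0 True
1 out [604. 241. 278.] [ 0.43 -0.06  1.95 -0.62  0.78 -5.25] 0.0 False
1 out [604. 241. 278.] [ 0.43 -0.06  1.95 -0.62  0.78  1.03] 0.0 True
1 hi [627. 235. 357.] [ 0.41 -0.08  1.84 -0.54  0.88 -5.38] 0.0 False
1 hi [627. 235. 357.] [ 0.41 -0.08  1.84 -0.54  0.88  0.9 ] 0.0 True
1 tab [513. 236. 245.] [ 0.51 -0.21  2.15 -0.68  0.78 -5.14] 0.0 False
1 tab [513. 236. 245.] [ 0.51 -0.21  2.15 -0.68  0.78  1.14] 0.0 True
1 tabout [593. 215. 314.] [ 0.4  -0.14  1.96 -0.56  0.81 -5.35] 0.0 False
1 tabout [593. 215. 314.] [ 0.4  -0.14  1.96 -0.56  0.81  0.94] 0.0 True
-1 pair [531. 260. 214.] [ 0.53 -0.1   2.11 -0.73  0.75 -1.91] 0.0 True
-1 out [604. 241. 278.] [ 0.43 -0.06  1.95 -0.62  0.78 -2.11] 0.0 True
-1 hi [627. 235. 357.] [ 0.41 -0.08  1.84 -0.54  0.88 -2.24] 0.0 True
-1 tab [513. 236. 245.] [ 0.51 -0.21  2.15 -0.68  0.78 -2.  ] 0.0 True
-1 tabout [593. 215. 314.] [ 0.4  -0.14  1.96 -0.56  0.81 -2.21] 0.0 True
```

```bash
python3 - <<'E'
import cv2
t=cv2.imread('pics/w2.png')
cv2.imwrite('pics/w2z.png',cv2.resize(t[100:235,190:290],None,fx=6,fy=4.4,interpolation=cv2.INTER_CUBIC))
E
```

View pics/w2z.png

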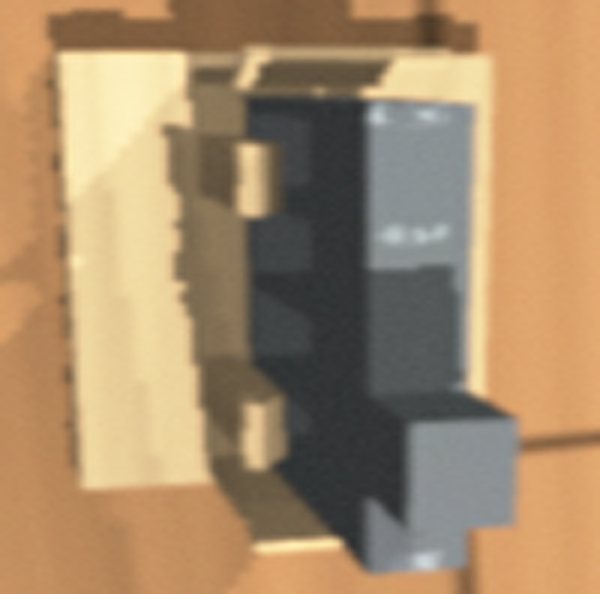

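```bash
python3 - <<'E'
from h import *
import pickle
np.set_printoptions(precision=1,suppress=True)
W=pickle.load(open('w2.pkl','rb'))
w=lambda x,y:(190+(x-2.5)/6,100+(y-1.7)/4.4)
for nm,a,z in [('e+y-x',(365,108),152),('e+y+x',(473,103),152),('e-y-x',(365,572),152),('e-y+x',(467,565),152),('t',(410,422),184),('t',(518,418),184),('t',(517,525),184),('t',(405,527),184),
 ('base',(58,55),10),('base',(83,487),10),('base +x+y',(493,58),10)]:
    print(nm,onz(W,w(*a),z))
T=cam('top');S=cam('scene')
z2=lambda x,y:(280+(x-3.5)/8,160+(y-3.5)/8)
for a in ((410,183),(480,180),(480,232),(408,232)): print('top tab',onz(T,z2(*a),184))
for a in ((210,200),(207,248),(527,198),(527,245)): print('top end',onz(T,z2(*a),152))
E
```

```text
e+y-x [ 564.6 -114.9  152. ]
e+y+x [ 586.9 -115.   152. ]
e-y-x [ 556.5 -247.3  152. ]
e-y+x [ 579.4 -248.8  152. ]
t [ 560.6 -193.4  184. ]
t [ 582.2 -195.1  184. ]
t [ 580.8 -224.9  184. ]
t [ 558. -222.  184.]
base [517.7 -96.9  10. ]
base [ 507.9 -260.1   10. ]
base +x+y [ 638.2 -104.5   10. ]
top tab [ 580.9 -195.9  184. ]
top tab [ 580. -225.  184.]
top tab [ 558.  -222.6  184. ]
top tab [ 560.2 -192.9  184. ]
top end [ 587.1 -115.9  152. ]
top end [ 566.4 -112.7  152. ]
top end [ 577.9 -249.9  152. ]
top end [ 557.7 -247.6  152. ]
```

```bash
python3 - <<'E'
from h import *
P,Q=plan([570.2,-208.9,300],Rdown(np.radians(-3.4)),40,5)
P,Q=plan([570.2,-208.9,232],Rdown(np.radians(-3.4)),34,5,P,Q)
E
```

```text
[g,0.0097,0.0288,0.0107,-0.75,0.02,-0.01],[g,0.0096,0.028,0.0126,-0.75,0.02,-0],[g,0.0096,0.0271,0.0144,-0.76,0.02,-0.01],[g,0.0095,0.0261,0.0162,-0.75,0.02,0],
end [ 570.2 -208.9  300. ] [0.   0.01 0.  ] rows 4
[g,0,0.0227,-0,0,0,0],[g,0,0.0227,-0,0,0,0],[g,0,0.0226,-0,0,0,0],
end [ 570.2 -208.9  232. ] [0.   0.01 0.  ] rows 3
```

```bash
python3 -m creep '[[0,0.0097,0.0288,0.0107,-0.75,0.02,0],[0,0.0096,0.028,0.0126,-0.75,0.02,0],[0,0.0096,0.0271,0.0144,-0.76,0.02,0],[0,0.0095,0.0261,0.0162,-0.75,0.02,0],[0,0,0,0,0,0,0]]'
python3 - <<'E'
from h import *
P,Q=plan([570.2,-208.9,232],Rdown(np.radians(-3.4)),34,5)
d=cam("wrist"); cv2.imwrite('pics/w3.png',d['image'][:,:,::-1])
E
```

```text
time: 3.5
tool_pos: [571.2, -208.6, 290.0]
tcp_rot: [-1.187, 1.266, -1.24]
force: [-1.1, 0.6, -1.8]
grip_width: 94.9
[g,0.0004,0.029,-0.0001,0.08,0.01,-0.04],[g,0.0002,0.029,-0.0002,0.09,0.01,-0.03],
end [ 570.2 -208.9  232. ] [-0.   -0.01 -0.01] rows 2
```

View pics/w3.png

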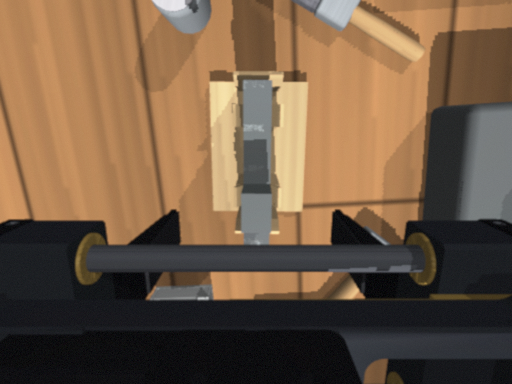

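```bash
python3 -m creep '[[0,0.0004,0.029,0,0.08,0.01,-0.04],[0,0.0002,0.02,0,0.08,0.01,-0.03],[0,0,0,0,0,0,0],[0,0,0,0,0,0,0]]'
python3 - <<'E'
from h import *
print(pose()[0])
P,Q=plan([570.2,-208.9,232],Rdown(np.radians(-3.4)),34,5)
E
```

```text
time: 3.88
tool_pos: [569.6, -209.5, 252.0]
tcp_rot: [-1.173, 1.241, -1.265]
force: [0.4, -0.3, 0.1]
grip_width: 95.3
[ 569.58008873 -209.52987933  251.97908189]
[g,-0.0008,0.02,0.0003,-0.17,-0.02,0.05],
end [ 570.2 -208.9  232. ] [ 0.02 -0.    0.02] rows 1
```

```bash
python3 -m creep '[[0,-0.0008,0.02,0.0003,-0.17,-0.02,0.05],[0,0,0,0,0,0,0],[1,0,0,0,0,0,0],[1,0,0,0,0,0,0],[1,0,0,0,0,0,0]]' 30
python3 -m creep '[[1,0,0,0,0,0,0],[1,0,0,0,0,0,0],[1,0,0,0,0,0,0]]'
python3 -m creep '[[1,0,0,0,0,0,0],[1,0,0,0,0,0,0]]'
```

```text
time: 4.3
tool_pos: [570.9, -210.6, 232.2]
tcp_rot: [-1.18, 1.253, -1.255]
force: [0.0, 0.6, 0.7]
grip_width: 80.6
time: 4.55
tool_pos: [570.6, -210.5, 231.4]
tcp_rot: [-1.18, 1.254, -1.255]
force: [-0.1, -0.9, -1.0]
grip_width: 60.3
time: 4.72
tool_pos: [570.5, -210.5, 231.0]
tcp_rot: [-1.181, 1.255, -1.254]
force: [-0.2, -0.7, 0.5]
grip_width: 47.3
```

```bash
python3 -m creep '[[1,0,0,0,0,0,0],[1,0,0,0,0,0,0],[1,0,0,0,0,0,0],[1,0,0,0,0,0,0],[1,0,0,0,0,0,0]]' 40
python3 - <<'E'
from h import *
print(pose()[0])
P,Q=plan(pose()[0]+[0,0,170],pose()[1],34,5)
E
```

```text
time: 5.13
tool_pos: [570.5, -210.4, 230.9]
tcp_rot: [-1.181, 1.255, -1.254]
force: [-0.0, -1.5, -0.8]
grip_width: 21.7
[ 570.49103916 -210.40767206  230.93076885]
[g,0,-0.0283,-0,0,0,0],[g,0,-0.0284,-0.0001,0,0,0],[g,0,-0.0283,0,0,0,0],[g,0.0001,-0.0283,-0,0,0,0],[g,-0,-0.0284,-0,0,0,0],
[g,-0,-0.0283,-0.0001,0,0,0],
end [ 570.4 -210.4  400.9] [0. 0. 0.] rows 6
```

```bash
python3 -m creep '[[1,0,-0.01,0,0,0,0],[1,0,-0.02,0,0,0,0],[1,0,-0.03,0,0,0,0],[1,0,-0.03,0,0,0,0],[1,0,-0.03,0,0,0,0]]'
python3 -m creep '[[1,0,-0.03,0,0,0,0],[1,0,-0.02,0,0,0,0],[1,0,0,0,0,0,0],[1,0,0,0,0,0,0]]'
python3 - <<'E'
from h import *
print(get_state()['joint_positions'].tolist())
d=cam("scene"); cv2.imwrite('pics/s1.png',d['image'][:,:,::-1])
d=cam("wrist"); cv2.imwrite('pics/w4.png',d['image'][:,:,::-1]); import pickle; pickle.dump(d,open('w4.pkl','wb'))
E
```

```text
time: 5.55
tool_pos: [570.2, -210.1, 351.8]
tcp_rot: [-1.181, 1.256, -1.253]
force: [0.5, 0.3, -2.3]
grip_width: 21.9
time: 5.88
tool_pos: [570.8, -210.4, 402.3]
tcp_rot: [-1.18, 1.252, -1.256]
force: [-0.5, 0.3, -2.5]
grip_width: 21.7
[-0.4410595522511249, -0.01358716616227294, 1.610990292138049, -0.000892963358213222, 1.5421701827911407, -0.37978974070103205]
```

View pics/s1.png

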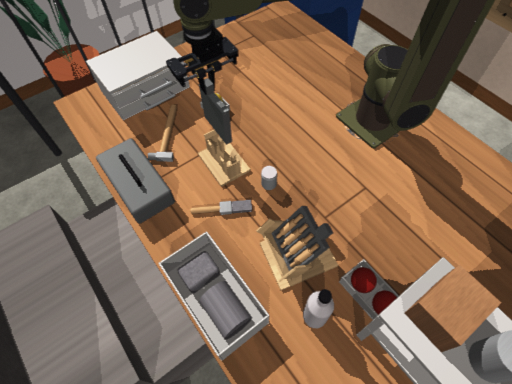

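View pics/w4.png

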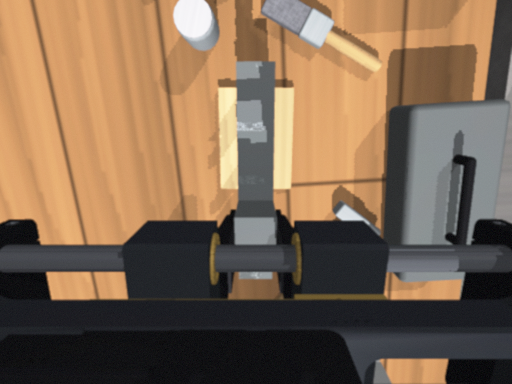

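```bash
python3 - <<'E'
import cv2
t=cv2.imread('pics/w4.png'); cv2.imwrite('pics/w4z.png',cv2.resize(t[50:220,220:300],None,fx=7,fy=3.5,interpolation=cv2.INTER_CUBIC))
t=cv2.imread('pics/s1.png'); cv2.imwrite('pics/s1z.png',cv2.resize(t[60:190,180:260],None,fx=5,fy=4.5,interpolation=cv2.INTER_CUBIC))
E
```

```text
(no output)
```

View pics/w4z.png

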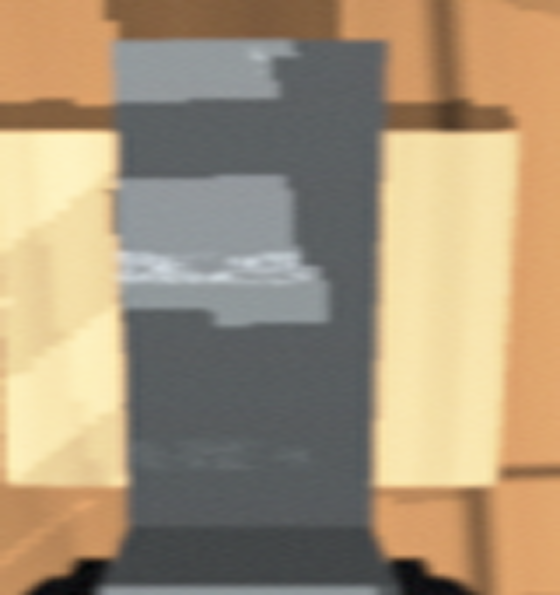

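View pics/s1z.png

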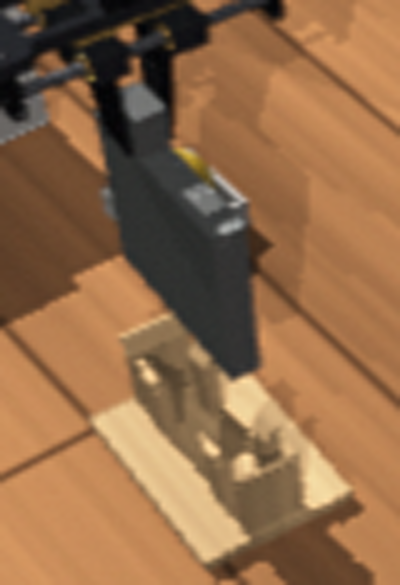

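```bash
cat > g.py <<'E'
from h import *
import pickle
np.set_printoptions(precision=1,suppress=True)
W=pickle.load(open('w4.pkl','rb')); p,Rt=pose()
w=lambda x,y:(220+(x-3)/7,50+(y-1.25)/3.5)
def T(a): 
    C,v=ray(W,w(*a)); return Rt.inv().apply(C-p),Rt.inv().apply(v)
print('optical axis',T(((W['mtx'][0][2]-220)*7,(W['mtx'][1][2]-50)*3.5)))
for L,Rr in [((112,42),(386,42)),((121,180),(381,180)),((130,525),(372,525))]:
    C,v1=T(L);_,v2=T(Rr)
    v1=v1/v1[1]; v2=v2/v2[1]; k=22/np.linalg.norm(v2-v1); print(C+k*v1,C+k*v2,'yforw', C[1]+k)
    for yy in (78,80,82): print('   at',yy,C+v1*(yy-C[1]))
E
python3 g.py
```

```text
optical axis (array([-67.4, -93.3,   0.6]), array([0.2, 1. , 0. ]))
[-96.6  80.9 -10.1] [-96.6  80.9  11.9] yforw 80.9104198827694
   at 78 [-96.1  78.   -9.9]
   at 80 [-96.5  80.  -10. ]
   at 82 [-96.8  82.  -10.1]
[-75.6  84.6  -9.9] [-75.6  84.6  12.1] yforw 84.60328405070022
   at 78 [-75.3  78.   -9.5]
   at 80 [-75.3  80.   -9.6]
   at 82 [-75.4  82.   -9.7]
[-15.3  82.6  -9.9] [-15.3  82.6  12.1] yforw 82.5595500021493
   at 78 [-16.7  78.   -9.6]
   at 80 [-16.1  80.   -9.7]
   at 82 [-15.5  82.   -9.9]
```

```bash
cat >> h.py <<'E'
def chk(P,Q,q0=None):
    if q0 is None: q0=get_state()['joint_positions']
    s,e=ik(P,Q,G,q0); print('q',s.round(2),'err',round(e,2),'ok' if np.all(s>LO+.03)&np.all(s<HI-.03) else 'BAD'); return s
E
python3 - <<'E'
from h import *
R0=pose()[1];R1=Rrack(1); w=(R0.inv()*R1).as_rotvec()
tgt=rk(-152,-29,140); print(tgt)
P,Q=plan([590,0,440],R0*R.from_rotvec(w*.5),38,5); q=chk(P,Q)
P,Q=plan(tgt,R1,35,5,P,Q); chk(P,Q,q)
E
```

```text
[598.33070328 212.63796374 322.92902071]
[g,-0.0352,-0.0069,0.0011,0.67,0.17,-0.06],[g,-0.0351,-0.007,0.0011,0.67,0.18,-0.07],[g,-0.0351,-0.0072,0.0008,0.67,0.17,-0.06],[g,-0.0351,-0.0073,0.0008,0.67,0.18,-0.06],[g,-0.035,-0.0074,0.0007,0.66,0.17,-0.07],
[g,-0.0351,-0.0077,0.0006,0.67,0.17,-0.06],
end [590.   0. 440.] [ 0.01  0.02 -0.01] rows 6
q [-0.08 -0.22  1.76 -0.04  1.26  0.08] err 0.0 ok
[g,-0.0305,0.0141,-0.0088,0.57,0.15,-0.05],[g,-0.0304,0.0134,-0.01,0.58,0.15,-0.06],[g,-0.0303,0.0128,-0.011,0.57,0.15,-0.05],[g,-0.0302,0.0121,-0.012,0.57,0.15,-0.06],[g,-0.0301,0.0113,-0.0129,0.58,0.15,-0.05],
[g,-0.03,0.0104,-0.014,0.57,0.15,-0.06],[g,-0.0299,0.0097,-0.0148,0.58,0.15,-0.05],
end [598.3 212.6 322.9] [-0.02 -0.02 -0.02] rows 7
q [ 0.39 -0.14  1.95 -0.55  0.82  0.92] err 0.0 ok
```

```bash
python3 -m creep '[[1,-0.0352,-0.0069,0.0011,0.67,0.17,-0.06],[1,-0.0351,-0.007,0.0011,0.67,0.18,-0.07],[1,-0.0351,-0.0072,0.0008,0.67,0.17,-0.06],[1,-0.0351,-0.0073,0.0008,0.67,0.18,-0.06],[1,-0.035,-0.0074,0.0007,0.66,0.17,-0.07]]'
python3 -m creep '[[1,-0.0351,-0.0077,0.0006,0.67,0.17,-0.06],[1,-0.0305,0.0141,-0.0088,0.57,0.15,-0.05],[1,-0.0304,0.0134,-0.01,0.58,0.15,-0.06],[1,-0.0303,0.0128,-0.011,0.57,0.15,-0.05],[1,-0.0302,0.0121,-0.012,0.57,0.15,-0.06]]'
python3 -m creep '[[1,-0.0301,0.0113,-0.0129,0.58,0.15,-0.05],[1,-0.03,0.0104,-0.014,0.57,0.15,-0.06],[1,-0.0299,0.0097,-0.0148,0.58,0.15,-0.05],[1,0,0,0,0,0,0],[1,0,0,0,0,0,0]]'
python3 - <<'E'
from h import *
print(get_state()['joint_positions'].round(2),pose()[0])
plan(rk(-152,-29,140),Rrack(1))
for n in ('scene','wrist'):
    d=cam(n); cv2.imwrite(f'pics/{n}2.png',d['image'][:,:,::-1])
E
```

```text
time: 6.4
tool_pos: [586.4, -33.9, 432.1]
tcp_rot: [-0.951, 1.072, -1.458]
force: [1.4, 0.6, -2.2]
grip_width: 21.9
time: 6.82
tool_pos: [593.9, 122.6, 370.9]
tcp_rot: [-0.74, 0.894, -1.613]
force: [1.8, -0.9, -2.8]
grip_width: 21.6
time: 7.23
tool_pos: [596.8, 213.3, 318.4]
tcp_rot: [-0.622, 0.788, -1.69]
force: [0.3, -0.1, -2.4]
grip_width: 21.6
[ 0.39 -0.14  1.95 -0.55  0.82  0.91] [596.79752025 213.31745582 318.39643243]
[g,0.0003,-0.0024,0.0042,0.06,0.07,0.03],
end [598.4 212.6 322.9] [-0.02  0.01  0.02] rows 1
```

View pics/scene2.png

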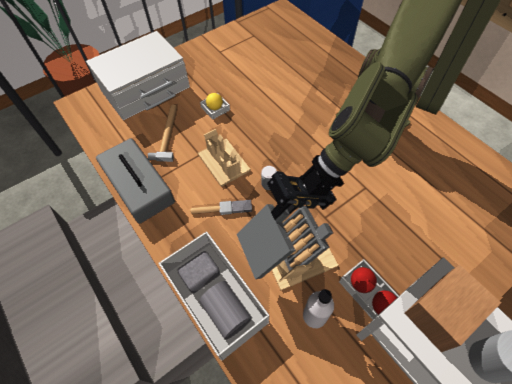

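View pics/wrist2.png

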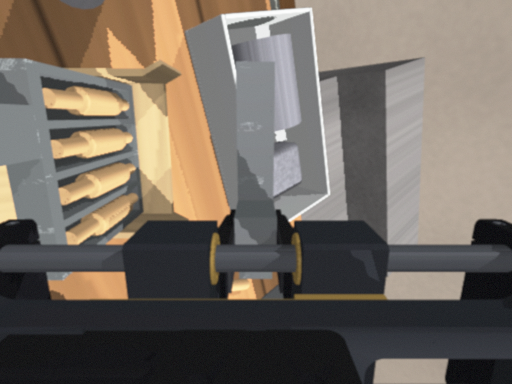

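```bash
python3 - <<'E'
from h import *
d=cam('wrist'); im=d['image'][:,:,::-1].copy()
p,Rt=pose()
for X in [rk(-70,67.5,11),rk(70,67.5,11),rk(-70,-67.5,11),rk(70,-67.5,11),rk(-102,43,11),rk(-102,13,11)]:
    u=proj(d,X); print(u.round(1)); cv2.circle(im,tuple(int(round(v)) for v in u),2,(0,0,255),-1)
for X in [(-96.5,80,-11),(-96.5,80,11)]:
    u=proj(d,p+Rt.apply(X)); cv2.circle(im,tuple(int(round(v)) for v in u),2,(0,255,0),-1)
cv2.imwrite('pics/w5z.png',cv2.resize(im[40:260,0:300],None,fx=2.6,fy=2.6,interpolation=cv2.INTER_CUBIC))
E
```

```text
[22.8 59.9]
[129.   85.2]
[ 61.9 276.3]
[141.3 209.9]
[-20.2 103.4]
[ -6.2 166.3]
```

View pics/w5z.png

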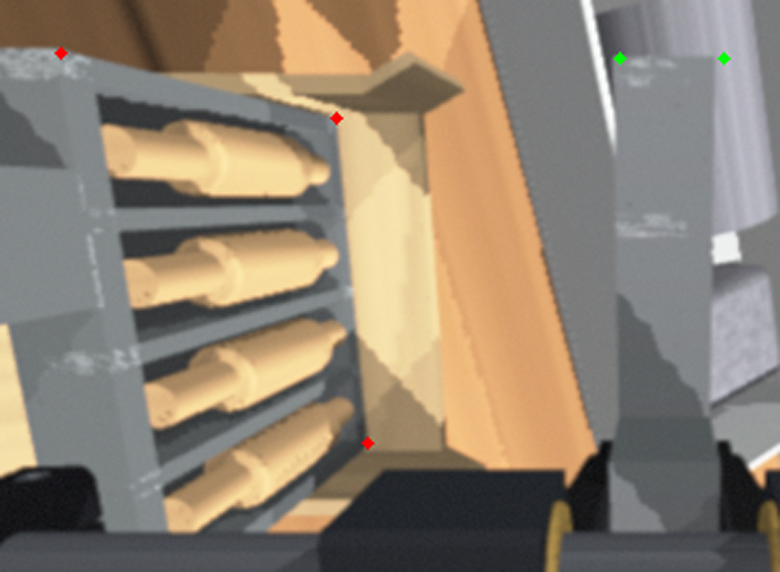

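```bash
python3 - <<'E'
from h import *
plan(rk(-152,-29,70),Rrack(1),18)
E
```

```text
[g,-0.0002,0,-0.0144,-0.01,-0,0],[g,-0.0002,0.0001,-0.0144,-0,-0,0.01],[g,-0.0002,0.0001,-0.0144,-0.01,-0,-0],[g,-0.0002,0,-0.0144,-0.01,-0,0],[g,-0.0002,0.0001,-0.0144,-0.01,-0,0],
end [546.4 226.  278. ] [ 0.02 -0.02  0.02] rows 5
```

```bash
python3 -m creep '[[1,-0.0002,0,-0.018,0,0,0],[1,-0.0002,0,-0.018,0,0,0],[1,-0.0002,0,-0.018,0,0,0],[1,-0.0002,0,-0.018,0,0,0],[1,0,0,0,0,0,0]]'
python3 -m creep '[[1,0,0,0,0,0,0],[1,0,0,0,0,0,0],[1,0,0,0,0,0,0]]'
python3 - <<'E'
from h import *
print((rackR().T@(pose()[0]-SEAT)).round(1))
plan(rk(-152,-29,42),Rrack(1),12)
d=cam('wrist'); im=d['image'][:,:,::-1].copy();cv2.imwrite('pics/w6.png',im)
E
```

```text
time: 7.8
tool_pos: [544.3, 225.3, 275.8]
tcp_rot: [-0.613, 0.788, -1.694]
force: [-0.8, -0.7, -2.7]
grip_width: 22.1
time: 8.05
tool_pos: [547.4, 226.3, 280.4]
tcp_rot: [-0.605, 0.784, -1.693]
force: [0.6, -0.3, -2.1]
grip_width: 21.7
[-153.3  -28.5   72.3]
[g,0.0002,0.0004,-0.0101,-0.02,-0.01,-0],[g,0.0002,0.0004,-0.0101,-0.03,-0.01,-0],[g,0.0002,0.0004,-0.0101,-0.02,-0,-0.01],
end [525.6 231.3 259.9] [-0.01 -0.02  0.02] rows 3
```

View pics/w6.png

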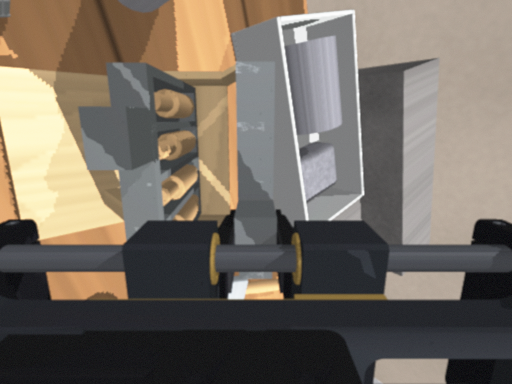

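```bash
python3 -m creep '[[1,0.0002,0.0004,-0.01,0,0,0],[1,0.0002,0.0004,-0.01,0,0,0],[1,0,0.0004,-0.01,0,0,0],[1,0,0,0,0,0,0],[1,0,0,0,0,0,0]]'
python3 -m creep '[[1,0,0,0,0,0,0],[1,0,0,0,0,0,0]]'
python3 - <<'E'
from h import *
print((rackR().T@(pose()[0]-SEAT)).round(1))
plan(rk(-152,-29,28),Rrack(1),5)
E
```

```text
time: 8.52
tool_pos: [526.3, 232.3, 261.4]
tcp_rot: [-0.602, 0.777, -1.691]
force: [8.9, -3.3, 2.2]
grip_width: 22.7
time: 8.68
tool_pos: [526.6, 232.3, 261.6]
tcp_rot: [-0.602, 0.777, -1.692]
force: [7.8, -3.1, 2.3]
grip_width: 22.7
[-152.9  -27.8   43.6]
[g,0.0003,0.0002,-0.0039,-0.04,0,-0.01],[g,0.0003,0.0001,-0.0039,-0.03,0.01,-0.01],[g,0.0003,0.0002,-0.0039,-0.04,-0,-0.01],[g,0.0003,0.0002,-0.0039,-0.04,0,-0.01],
end [515.2 233.9 251. ] [0.02 0.   0.01] rows 4
```

```bash
python3 - <<'E'
from h import *
d=cam('scene'); im=d['image'][:,:,::-1].copy();cv2.imwrite('pics/s3.png',cv2.resize(im[170:310,215:365],None,fx=5,fy=4.2,interpolation=cv2.INTER_CUBIC))
d=cam('wrist'); im=d['image'][:,:,::-1].copy();cv2.imwrite('pics/w7.png',cv2.resize(im[40:240,60:320],None,fx=3,fy=3,interpolation=cv2.INTER_CUBIC))
E
```

```text
(no output)
```

View pics/s3.png

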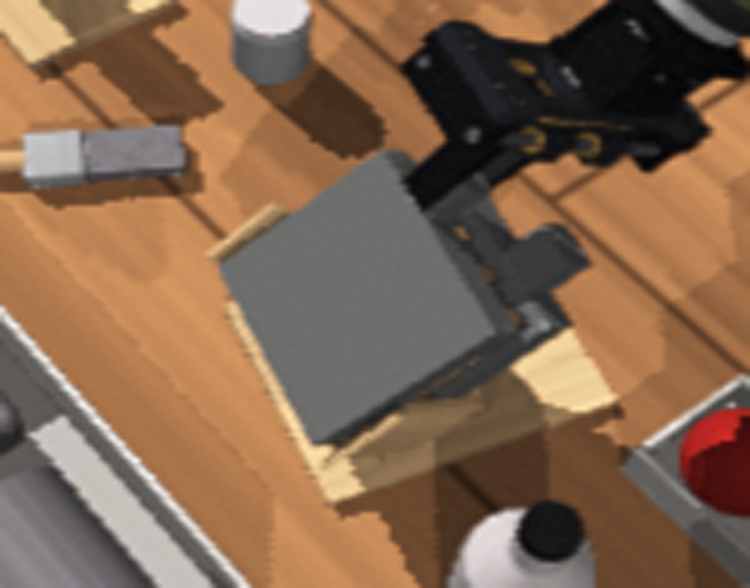

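View pics/w7.png

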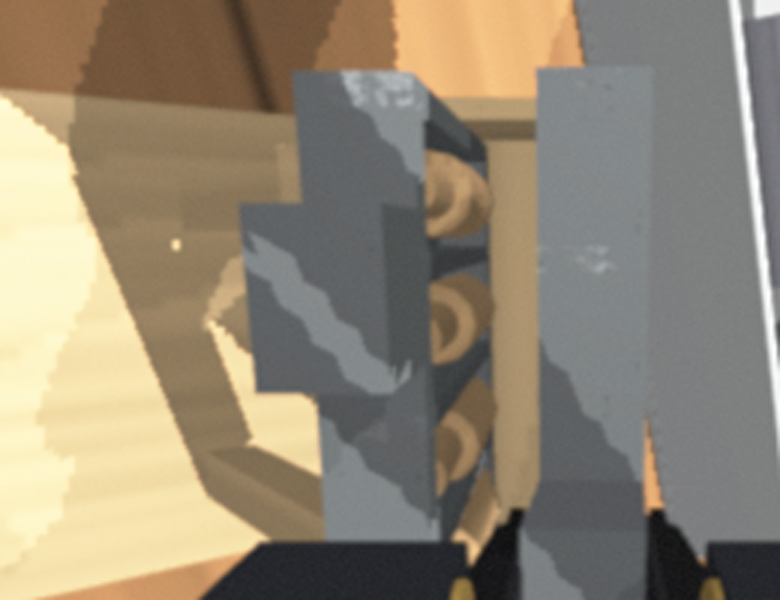

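```bash
python3 - <<'E'
from h import *
s=get_state(); p,Rt=pose()
print('F tool',Rt.inv().apply(s['force']),'T tool',Rt.inv().apply(s['torque']))
Fw=np.array([0,0,-2.4]); F=np.array(s['force'])-Fw
r=Rt.apply([-29,150,0])/1000
t=np.array(s['torque'])-np.cross(r,Fw)
f=Rt.inv().apply(F);tt=Rt.inv().apply(t); print(f,tt)
print('contact tool xy (mm), if force mostly z: y=',tt[0]/f[2]*1000,' x=',-tt[1]/f[2]*1000)
w=(R.from_matrix(np.eye(3))*Rrack(1).inv()*Rt).as_rotvec();print(np.degrees(w))
E
```

```text
F tool [0.16511864 3.37197    8.16850671] T tool [ 2.15513591  0.05650699 -0.33496021]
[0.16047782 1.55328574 9.73450992] [ 2.39003639  0.10192108 -0.28152224]
contact tool xy (mm), if force mostly z: y= 245.52200478944113  x= -10.470078012797691
[ 0.7304017  -0.04504371  0.18369792]
```

```bash
python3 - <<'E'
from h import *
P,Q=plan(rk(-158,-29,62),Rrack(1),10)
plan(rk(-158,-29,42),Rrack(1),7,5,P,Q)
E
```

```text
[g,0.0006,-0.0025,0.0092,-0.07,0,-0.02],[g,0.0005,-0.0025,0.0092,-0.08,0.01,-0.02],
end [536.7 228.5 277.4] [ 0.02 -0.01  0.02] rows 2
[g,0,0,-0.0067,0,-0,0],[g,0,0,-0.0066,0,-0,0],[g,0,0,-0.0067,0,-0,0],
end [521.9 232.3 264.6] [ 0.02 -0.01  0.02] rows 3
```

```bash
python3 -m creep '[[1,0.0006,-0.0025,0.0092,0,0,0],[1,0.0005,-0.0025,0.0092,0,0,0],[1,0,0,0,0,0,0],[1,0,0,0,0,0,0],[1,0,0,0,0,0,0]]'
python3 - <<'E'
from h import *
p,Rt=pose();print((rackR().T@(p-SEAT)).round(1),np.degrees((Rrack(1).inv()*Rt).as_rotvec()))
plan(rk(-158,-29,42),Rrack(1),7,5)
d=cam('wrist'); im=d['image'][:,:,::-1].copy();cv2.imwrite('pics/w8.png',cv2.resize(im[40:240,60:320],None,fx=3,fy=3,interpolation=cv2.INTER_CUBIC))
E
```

```text
time: 9.2
tool_pos: [533.9, 228.0, 272.2]
tcp_rot: [-0.612, 0.786, -1.693]
force: [0.7, -0.4, -1.3]
grip_width: 21.5
[-155.7  -30.2   56.7] [ 0.09984438 -0.03286532 -0.06854841]
[g,-0.0004,-0.0008,-0.0049,-0.01,0,0],[g,-0.0004,-0.0007,-0.0049,-0,0,0.01],[g,-0.0004,-0.0008,-0.0049,-0.01,0.01,0],
end [521.9 232.3 264.5] [ 0.   -0.02  0.02] rows 3
```

View pics/w8.png

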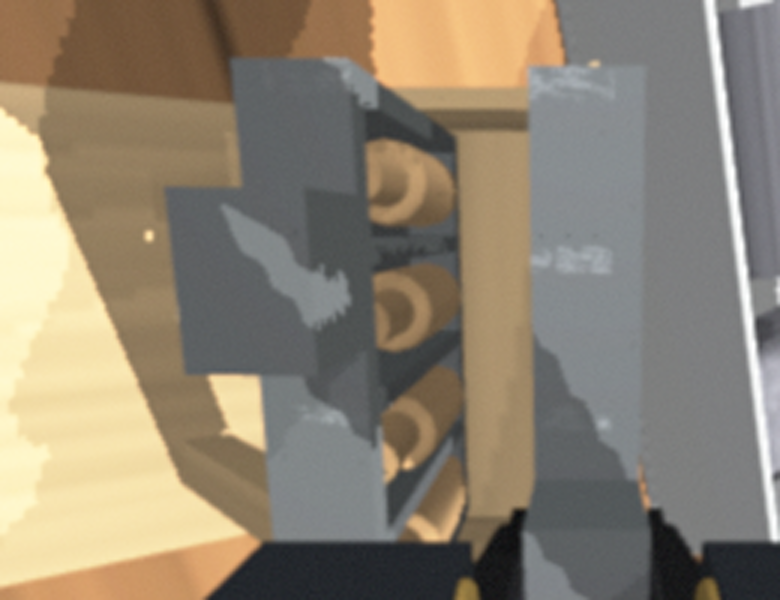

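```bash
python3 - <<'E'
from h import *
d=cam('wrist');p,Rt=pose()
w=lambda x,y:(60+(x-1)/3,40+(y-1)/3)
for L,Rr in [((529,68),(645,66)),((538,480),(641,480))]:
    C,v1=ray(d,w(*L));_,v2=ray(d,w(*Rr)); C=Rt.inv().apply(C-p);v1=Rt.inv().apply(v1);v2=Rt.inv().apply(v2)
    v1/=v1[1];v2/=v2[1];k=22/np.linalg.norm(v2-v1);print((C+k*v1).round(1),(C+k*v2).round(1)); print((C+v1*(81-C[1])).round(1))
E
```

```text
[-96.9  84.5 -10.9] [-97.3  84.5  11.1]
[-96.3  81.  -10.7]
[-15.2  85.4 -10.3] [-15.2  85.4  11.7]
[-16.5  81.  -10.1]
```

```bash
python3 -m creep '[[1,-0.0004,-0.0012,-0.005,0,0,0],[1,-0.0004,-0.0012,-0.005,0,0,0],[1,-0.0004,-0.001,-0.005,0,0,0],[1,0,0,0,0,0,0],[1,0,0,0,0,0,0]]'
python3 -m creep '[[1,0,0,0,0,0,0]]'
python3 - <<'E'
from h import *
p,Rt=pose();print((rackR().T@(p-SEAT)).round(1),np.degrees((Rrack(1).inv()*Rt).as_rotvec()))
plan(rk(-158.5,-29,30),Rrack(1),6,5)
E
```

```text
time: 9.72
tool_pos: [521.3, 232.8, 266.1]
tcp_rot: [-0.61, 0.785, -1.692]
force: [-0.8, -0.7, -2.1]
grip_width: 21.9
time: 9.8
tool_pos: [521.8, 232.8, 266.7]
tcp_rot: [-0.609, 0.785, -1.692]
force: [0.3, 0.2, -2.0]
grip_width: 21.9
[-159.8  -28.5   43.2] [ 0.2359506  -0.01844146  0.00876702]
[g,0.0002,0.0004,-0.0044,-0.02,0,-0],[g,0.0001,0.0004,-0.0044,-0.01,0,-0],[g,0.0002,0.0004,-0.0044,-0.02,0,-0],
end [512.6 234.6 257.2] [ 0.01  0.02 -0.01] rows 3
```

Free now at the height that jammed before. Continuing down.

```bash
python3 -m creep '[[1,0.0002,0.0002,-0.005,-0.02,0,0],[1,0.0002,0.0002,-0.005,-0.02,0,0],[1,0,0.0002,-0.005,-0.01,0,0],[1,0,0,0,0,0,0],[1,0,0,0,0,0,0]]'
python3 -m creep '[[1,0,0,0,0,0,0]]'
python3 - <<'E'
from h import *
p,Rt=pose();print((rackR().T@(p-SEAT)).round(1),np.degrees((Rrack(1).inv()*Rt).as_rotvec()))
plan(rk(-158.5,-29,22),Rrack(1),4,5)
d=cam('wrist'); im=d['image'][:,:,::-1].copy();cv2.imwrite('pics/w9.png',cv2.resize(im[40:240,60:320],None,fx=3,fy=3,interpolation=cv2.INTER_CUBIC))
E
```

```text
time: 10.22
tool_pos: [510.6, 235.0, 255.9]
tcp_rot: [-0.613, 0.789, -1.691]
force: [0.0, 0.3, -1.4]
grip_width: 21.6
time: 10.3
tool_pos: [511.0, 235.1, 256.5]
tcp_rot: [-0.612, 0.789, -1.691]
force: [0.4, -0.4, -2.0]
grip_width: 21.6
[-159.1  -29.    28.3] [-0.01390343 -0.01233022  0.00386402]
[g,-0,0.0003,-0.0031,0,0,-0],[g,-0,0.0003,-0.0032,0,0,-0],
end [506.7 236.2 252. ] [ 0.01  0.01 -0.  ] rows 2
```

View pics/w9.png

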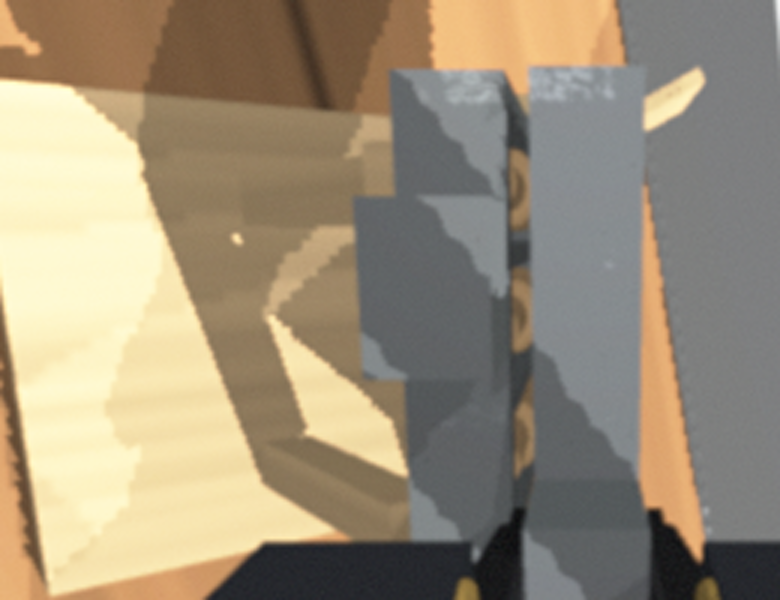

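```bash
python3 -m creep '[[1,0,0.0002,-0.0025,0,0,0],[1,0,0.0002,-0.002,0,0,0],[1,0,0,-0.0015,0,0,0],[1,0,0,0,0,0,0],[1,0,0,0,0,0,0]]'
python3 - <<'E'
from h import *
p,Rt=pose();print((rackR().T@(p-SEAT)).round(1),np.degrees((Rrack(1).inv()*Rt).as_rotvec()))
print(Rt.inv().apply(get_state()['force']))
d=cam('wrist'); im=d['image'][:,:,::-1].copy();cv2.imwrite('pics/w10.png',cv2.resize(im[40:240,60:320],None,fx=3,fy=3,interpolation=cv2.INTER_CUBIC))
E
```

```text
time: 10.77
tool_pos: [507.2, 236.0, 252.9]
tcp_rot: [-0.611, 0.788, -1.691]
force: [2.1, -0.6, -1.7]
grip_width: 21.7
[-158.9  -29.    22.9] [0.03801492 0.02121871 0.00735896]
[0.05045839 2.71293102 0.52368751]
```

View pics/w10.png

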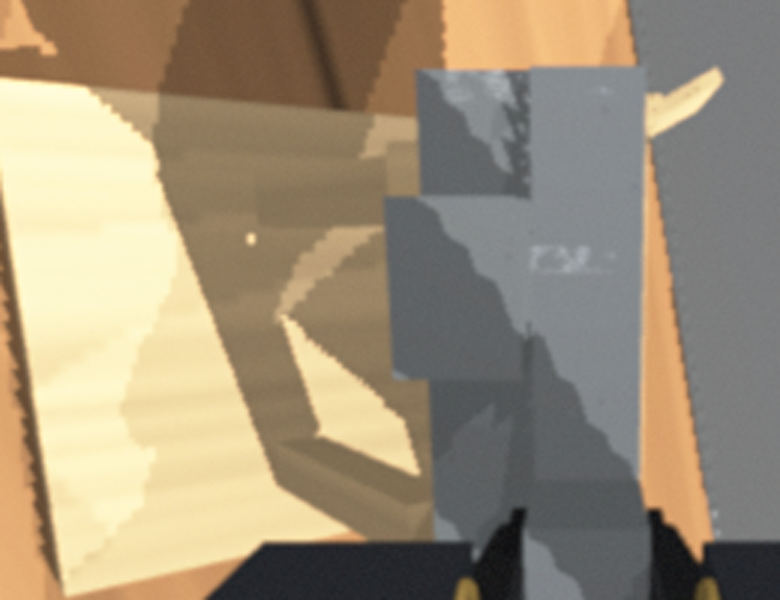

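```bash
python3 -m creep '[[1,0,0,-0.001,0,0,0],[1,0,0.002,0,0,0,0],[1,0,0.002,0,0,0,0],[1,0,0,0,0,0,0],[1,0,0,0,0,0,0]]'
python3 - <<'E'
from h import *
p,Rt=pose();print((rackR().T@(p-SEAT)).round(1)); print(Rt.inv().apply(get_state()['force']))
E
```

```text
time: 11.23
tool_pos: [509.2, 235.9, 250.4]
tcp_rot: [-0.609, 0.787, -1.691]
force: [-1.9, -2.2, 5.2]
grip_width: 21.8
[-155.6  -28.6   22.8]
[ 2.65137725 -4.80894283  2.32023892]
```

```bash
python3 -m creep '[[0.55,0,0,0,0,0,0],[0.5,0,0,0,0,0,0],[0.5,0,0,0,0,0,0],[0.5,0,0,0,0,0,0]]'
python3 - <<'E'
from h import *
p,Rt=pose();print((rackR().T@(p-SEAT)).round(1)); print(Rt.inv().apply(get_state()['force']),get_state()['grip_width'])
d=cam('scene'); im=d['image'][:,:,::-1].copy();cv2.imwrite('pics/s4.png',cv2.resize(im[170:310,215:365],None,fx=5,fy=4.2,interpolation=cv2.INTER_CUBIC))
d=cam('wrist'); im=d['image'][:,:,::-1].copy();cv2.imwrite('pics/w11.png',cv2.resize(im[40:240,60:320],None,fx=3,fy=3,interpolation=cv2.INTER_CUBIC))
E
```

```text
time: 11.57
tool_pos: [508.2, 235.6, 247.8]
tcp_rot: [-0.614, 0.789, -1.691]
force: [-0.1, 0.6, 0.3]
grip_width: 42.7
[-154.2  -29.2   20.4]
[-0.53820736 -0.39380877  0.04665429] 42.72190634714538
```

View pics/w11.png

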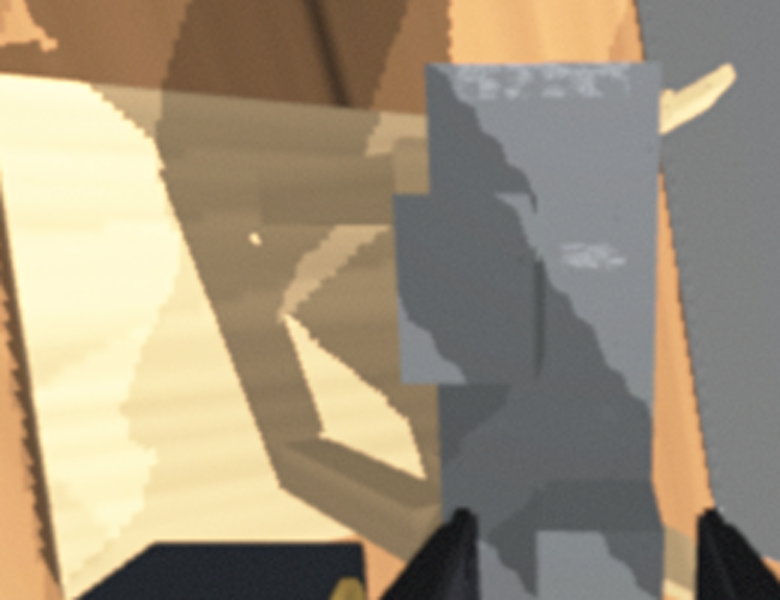

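View pics/s4.png

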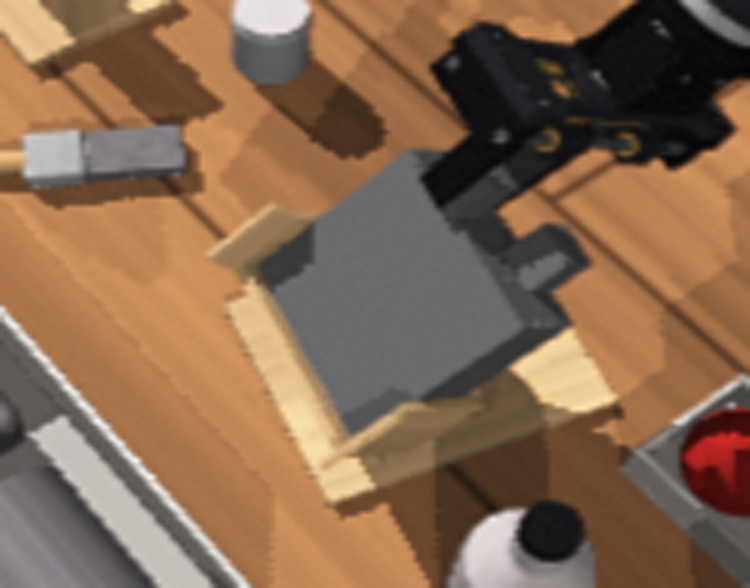

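```bash
python3 - <<'E'
from h import *
P,Q=plan(rk(-202,-29,22),Rrack(1),24)
P,Q=plan(rk(-202,0,11.5),Rrack(1),16,5,P,Q)
P,Q=plan(rk(-150,0,11.5),Rrack(1),26,5,P,Q)
E
```

```text
[g,-0.0001,-0.0238,0.0006,0.01,0,0],[g,-0,-0.0239,0.0007,0,0.01,0],
end [479.7 243.1 285.4] [ 0.02 -0.02  0.02] rows 2
[g,-0.0145,0,-0.0053,0,-0,0],[g,-0.0145,0,-0.0053,0,-0,0],
end [479.  273.2 278.6] [ 0.02 -0.02  0.02] rows 2
[g,-0,0.0173,0,0,-0,0],[g,-0,0.0174,0,0,-0,0],[g,-0,0.0173,0.0001,0,-0,0],
end [511.4 264.8 238.9] [ 0.02 -0.02  0.02] rows 3
```

```bash
python3 -m creep '[[0.5,0,-0.024,0.0005,0,0,0],[0.4,0,-0.024,0.0005,0,0,0],[0.2,-0.0145,0,-0.0053,0,0,0],[0.2,-0.0145,0,-0.0053,0,0,0],[0.2,0,0,0,0,0,0]]'
python3 -m creep '[[0.2,0,0,0,0,0,0],[0.2,0,0,0,0,0,0]]'
python3 - <<'E'
from h import *
p,Rt=pose();print((rackR().T@(p-SEAT)).round(1),np.degrees((Rrack(1).inv()*Rt).as_rotvec()).round(2),get_state()['grip_width'])
d=cam('wrist'); im=d['image'][:,:,::-1].copy();cv2.imwrite('pics/w12.png',im)
plan(rk(-150,0,11.5),Rrack(1),26,5)
plan(rk(-114,0,11.5),Rrack(1),18,5)
for n in (-202,-114): chk(rk(n,0,11),Rrack(1))
E
```

```text
time: 12.08
tool_pos: [478.4, 274.8, 279.1]
tcp_rot: [-0.613, 0.789, -1.689]
force: [0.4, -1.1, -1.0]
grip_width: 68.8
time: 12.25
tool_pos: [478.7, 272.9, 278.8]
tcp_rot: [-0.613, 0.789, -1.691]
force: [-0.3, -0.0, 0.3]
grip_width: 75.4
[-202.3   -0.4   11.4] [-0.06 -0.04 -0.05] 75.36266397480749
[g,-0.0002,0.0174,0,0,0,0],[g,-0.0002,0.0174,0.0001,0.01,0,0.01],[g,-0.0003,0.0174,-0,0,0,0],
end [511.5 264.9 238.9] [0.   0.02 0.01] rows 3
[g,-0.0001,0.0176,0,0,0,0],[g,-0.0002,0.0177,0,0,0,0.01],[g,-0.0001,0.0176,0.0001,0.01,0,-0],[g,-0.0001,0.0177,-0,-0,0,0],[g,-0.0002,0.0176,-0,0,0,0],
end [533.9 259.2 211.3] [0.   0.02 0.01] rows 5
q [ 0.62 -0.26  2.12 -0.68  0.9   1.2 ] err 0.0 ok
q [ 0.53 -0.1   2.11 -0.74  0.74  1.24] err 0.0 ok
```

View pics/w12.png

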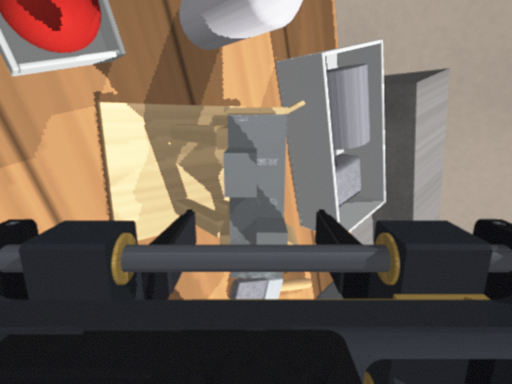

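```bash
python3 -m creep '[[0.2,0,0.02,0,0,0,0],[0.2,0,0.02,0,0,0,0],[0.2,0,0.018,0,0,0,0],[0.2,0,0,0,0,0,0],[0.2,0,0,0,0,0,0]]'
python3 -m creep '[[0.2,0,0.012,0,0,0,0],[0.2,0,0.01,0,0,0,0],[0.2,0,0.006,0,0,0,0],[0.2,0,0,0,0,0,0],[0.2,0,0,0,0,0,0]]'
python3 - <<'E'
from h import *
p,Rt=pose();print((rackR().T@(p-SEAT)).round(1),np.degrees((Rrack(1).inv()*Rt).as_rotvec()).round(2),get_state()['grip_width'])
d=cam('wrist'); im=d['image'][:,:,::-1].copy();cv2.imwrite('pics/w13.png',im)
E
```

```text
time: 12.72
tool_pos: [514.8, 262.8, 233.6]
tcp_rot: [-0.614, 0.79, -1.693]
force: [-0.3, 0.2, 0.3]
grip_width: 76.1
time: 13.13
tool_pos: [532.3, 259.3, 212.9]
tcp_rot: [-0.613, 0.789, -1.691]
force: [0.2, 0.4, 0.1]
grip_width: 76.3
[-116.2   -0.2   11.4] [-0.06 -0.01 -0.04] 76.2535431413125
```

View pics/w13.png

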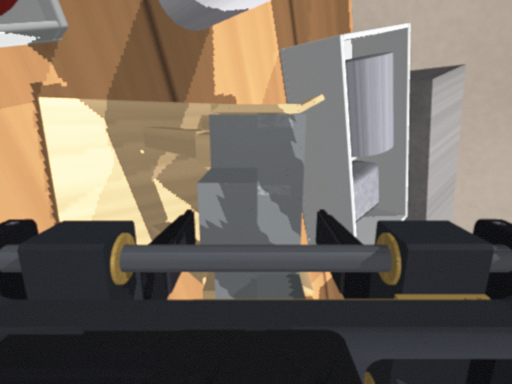

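Good clearance, pair centred. Close.

```bash
python3 -m creep '[[1,0,0,0,0,0,0],[1,0,0,0,0,0,0],[1,0,0,0,0,0,0],[1,0,0,0,0,0,0],[1,0,0,0,0,0,0]]' 40
python3 -m creep '[[1,0,0,0,0,0,0],[1,0,0,0,0,0,0],[1,0,0,0,0,0,0]]' 55
python3 - <<'E'
from h import *
p,Rt=pose();print((rackR().T@(p-SEAT)).round(1),np.degrees((Rrack(1).inv()*Rt).as_rotvec()).round(2),get_state()['grip_width'])
print(Rt.inv().apply(get_state()['force']))
E
```

```text
time: 13.6
tool_pos: [532.3, 259.6, 213.6]
tcp_rot: [-0.612, 0.789, -1.691]
force: [0.0, 0.5, -0.4]
grip_width: 48.4
time: 13.85
tool_pos: [532.6, 259.5, 213.8]
tcp_rot: [-0.611, 0.789, -1.691]
force: [2.5, -0.5, 0.4]
grip_width: 43.7
[-116.8    0.    12.2] [0.02 0.02 0.01] 43.73541777529492
[-0.14860234  1.3346471   2.23311051]
```

```bash
python3 -m creep '[[1,0,-0.002,0.003,0,0,0],[1,0,-0.001,0.006,0,0,0],[1,0,0,0.008,0,0,0],[1,0,0,0.008,0,0,0],[1,0,0,0,0,0,0]]' 60
python3 - <<'E'
from h import *
p,Rt=pose();print((rackR().T@(p-SEAT)).round(1),np.degrees((Rrack(1).inv()*Rt).as_rotvec()).round(2),get_state()['grip_width'])
print(Rt.inv().apply(get_state()['force']),get_state()['force'])
d=cam('wrist'); im=d['image'][:,:,::-1].copy();cv2.imwrite('pics/w14.png',im)
d=cam('scene'); im=d['image'][:,:,::-1].copy();cv2.imwrite('pics/s5.png',cv2.resize(im[170:310,215:365],None,fx=5,fy=4.2,interpolation=cv2.INTER_CUBIC))
E
```

```text
time: 14.27
tool_pos: [550.3, 255.0, 233.0]
tcp_rot: [-0.61, 0.789, -1.692]
force: [0.9, 0.1, -5.9]
grip_width: 43.8
[-1.198e+02  1.000e-01  3.850e+01] [0.05 0.06 0.01] 43.82736223131549
[-0.35750805  5.07010778 -3.16558269] [ 0.90318287  0.14181185 -5.91767428]
```

View pics/w14.png

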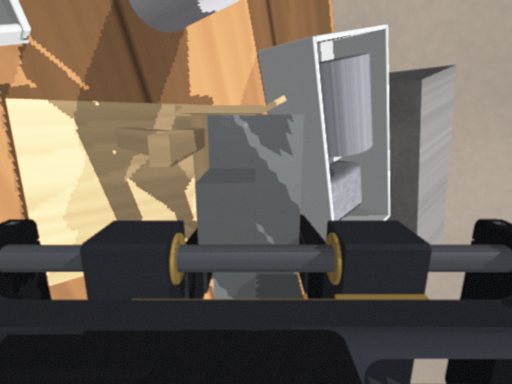

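View pics/s5.png

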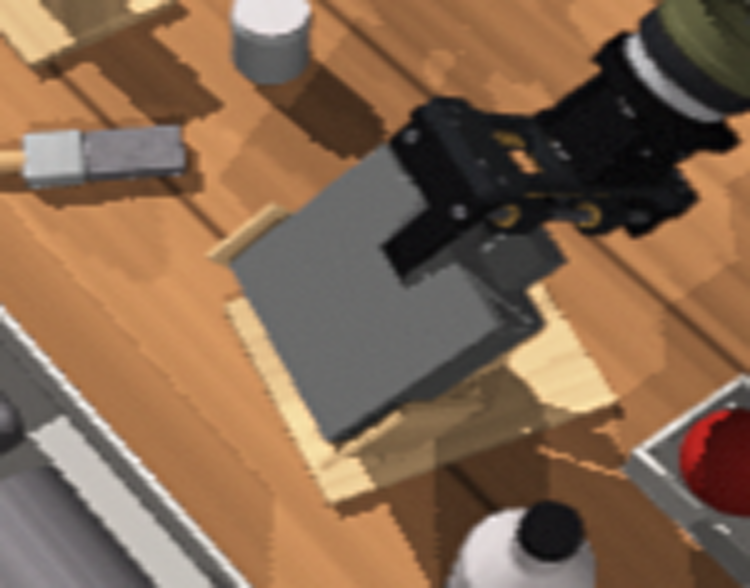

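```bash
python3 - <<'E'
from h import *
t=rk(-125,0,150)+[0,0,20]; print(t)
P,Q=plan(rk(-120,0,80),Rrack(1),14)
P,Q=plan(t,Rrack(1),16,5,P,Q); q=chk(P,Q);
for a in (-60,-120,-180): chk(t,Rrack(1)*R.from_euler('y',a,degrees=True),q-[0,0,0,0,0,np.radians(-a)])
E
```

```text
[629.77250538 234.50572135 328.67369684]
[g,-0.0001,-0.0001,0.0108,0,-0,0],[g,-0,-0.0002,0.0107,0,-0,0],[g,-0.0001,-0.0001,0.0108,0.01,-0.01,0],[g,-0,-0.0001,0.0107,-0,0,0.01],
end [581.  247.  259.8] [-0.01  0.01 -0.02] rows 4
[g,-0,-0.0034,0.0138,-0,0,-0],[g,-0,-0.0034,0.0138,-0,0,-0],[g,-0,-0.0034,0.0138,-0,0,-0],[g,-0,-0.0034,0.0138,-0,0,-0],[g,-0,-0.0033,0.0139,-0,0,-0],
[g,-0,-0.0034,0.0138,-0,0,-0],
end [629.8 234.5 328.7] [-0.01  0.01 -0.02] rows 6
q [ 0.4  -0.06  1.86 -0.56  0.83  0.93] err 0.0 ok
q [ 0.4  -0.06  1.86 -0.56  0.83 -0.12] err 0.0 ok
q [ 0.4  -0.06  1.86 -0.56  0.83 -1.16] err 0.0 ok
q [ 0.4  -0.06  1.86 -0.56  0.83 -2.21] err 0.0 ok
```

```bash
python3 -m creep '[[1,0,0,0.0108,0,0,0],[1,0,0,0.0108,0,0,0],[1,0,0,0.0108,0,0,0],[1,0,0,0.0108,0,0,0],[1,0,-0.0034,0.0138,0,0,0]]'
python3 -m creep '[[1,0,-0.0034,0.0138,0,0,0],[1,0,-0.0034,0.0138,0,0,0],[1,0,-0.0034,0.0138,0,0,0],[1,0,-0.0034,0.0138,0,0,0],[1,0,-0.0034,0.0138,0,0,0]]'
python3 -m creep '[[1,0,0,0,0,0,0],[1,0,0,0,0,0,0],[1,0,0,0,0,0,0]]'
python3 - <<'E'
from h import *
p,Rt=pose();print((rackR().T@(p-SEAT)).round(1),np.degrees((Rrack(1).inv()*Rt).as_rotvec()).round(2),get_state()['grip_width'])
print(get_state()['joint_positions'].round(2))
E
```

```text
time: 14.78
tool_pos: [589.9, 244.3, 271.0]
tcp_rot: [-0.614, 0.79, -1.692]
force: [-0.4, -0.5, -6.9]
grip_width: 43.3
time: 15.2
tool_pos: [630.8, 233.9, 329.7]
tcp_rot: [-0.612, 0.789, -1.692]
force: [-0.8, 0.5, -5.6]
grip_width: 43.8
time: 15.45
tool_pos: [629.5, 234.2, 327.3]
tcp_rot: [-0.614, 0.79, -1.692]
force: [0.5, 0.4, -5.7]
grip_width: 43.7
[-139.4   -0.4  161.8] [-0.12 -0.   -0.07] 43.68099384966421
[ 0.4  -0.06  1.86 -0.56  0.83  0.93]
```

```bash
for i in 1; do
python3 -m creep '[[1,0,0,0,0,-0.4,0],[1,0,0,0,0,-0.8,0],[1,0,0,0,0,-1,0],[1,0,0,0,0,-1,0],[1,0,0,0,0,-1,0]]' | tail -2
python3 -m creep '[[1,0,0,0,0,-1,0],[1,0,0,0,0,-1,0],[1,0,0,0,0,-1,0],[1,0,0,0,0,-1,0],[1,0,0,0,0,-1,0]]' | tail -2
python3 -m creep '[[1,0,0,0,0,-1,0],[1,0,0,0,0,-1,0],[1,0,0,0,0,-1,0],[1,0,0,0,0,-1,0],[1,0,0,0,0,-1,0]]' | tail -2
python3 -m creep '[[1,0,0,0,0,-1,0],[1,0,0,0,0,-1,0],[1,0,0,0,0,-1,0],[1,0,0,0,0,-1,0],[1,0,0,0,0,-1,0]]'
done
python3 - <<'E'
from h import *
d=cam('scene'); cv2.imwrite('pics/s6.png',d['image'][:,:,::-1])
print(get_state()['joint_positions'].round(2))
E
```

```text
force: [-0.4, 0.0, -5.5]
grip_width: 43.9
force: [0.2, 0.7, -6.8]
grip_width: 43.9
force: [0.1, 0.2, -6.3]
grip_width: 43.9
time: 17.12
tool_pos: [628.8, 234.5, 326.3]
tcp_rot: [-1.626, -0.437, -0.653]
force: [-0.6, 0.5, -6.7]
grip_width: 43.4
[ 0.4  -0.06  1.86 -0.56  0.83 -0.76]
```

View pics/s6.png

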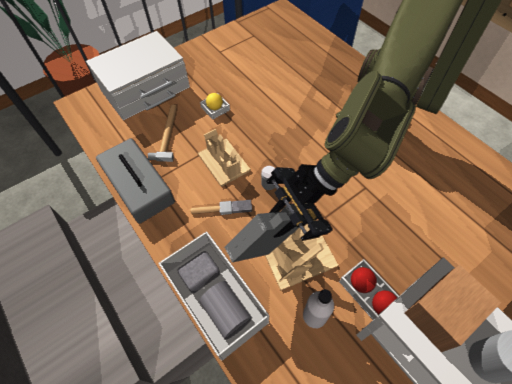

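```bash

python3 -m creep '[[1,0,0,0,0,-1,0],[1,0,0,0,0,-1,0],[1,0,0,0,0,-1,0],[1,0,0,0,0,-1,0],[1,0,0,0,0,-1,0]]' | tail -2
python3 -m creep '[[1,0,0,0,0,-1,0],[1,0,0,0,0,-1,0],[1,0,0,0,0,-1,0],[1,0,0,0,0,-1,0],[1,0,0,0,0,-1,0]]' | tail -2
python3 -m creep '[[1,0,0,0,0,-1,0],[1,0,0,0,0,-1,0],[1,0,0,0,0,-1,0],[1,0,0,0,0,-0.9,0],[1,0,0,0,0,-0.7,0]]' | tail -2
python3 -m creep '[[1,0,0,0,0,-0.5,0],[1,0,0,0,0,0,0],[1,0,0,0,0,0,0],[1,0,0,0,0,0,0],[1,0,0,0,0,0,0]]' | tail -2
python3 - <<'E'
from h import *
p,Rt=pose();print((rackR().T@(p-SEAT)).round(1),np.degrees((Rrack(-1).inv()*Rt).as_rotvec()).round(2),get_state()['grip_width'])
d=cam('wrist'); cv2.imwrite('pics/w15.png',d['image'][:,:,::-1]); import pickle; pickle.dump(d,open('w15.pkl','wb'))
d=cam('scene'); cv2.imwrite('pics/s7.png',d['image'][:,:,::-1])
print(get_state()['joint_positions'].round(2))
E
```

```text
force: [-0.1, -0.3, -5.9]
grip_width: 43.3
force: [0.4, -0.5, -6.7]
grip_width: 43.8
force: [0.2, 0.6, -6.0]
grip_width: 43.8
force: [0.7, -0.0, -5.9]
grip_width: 43.6
[-1.398e+02 -1.000e-01  1.622e+02] [0.05 8.54 0.02] 43.62499828580863
[ 0.4  -0.06  1.86 -0.56  0.83 -2.07]
```

View pics/w15.png

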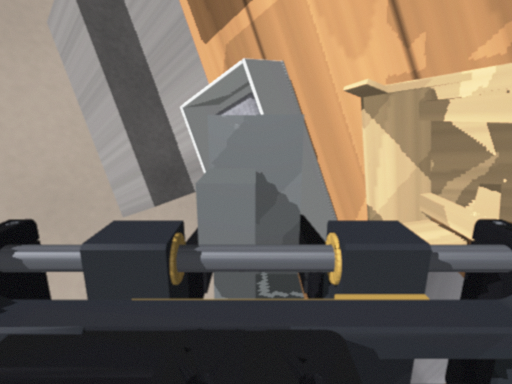

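View pics/s7.png

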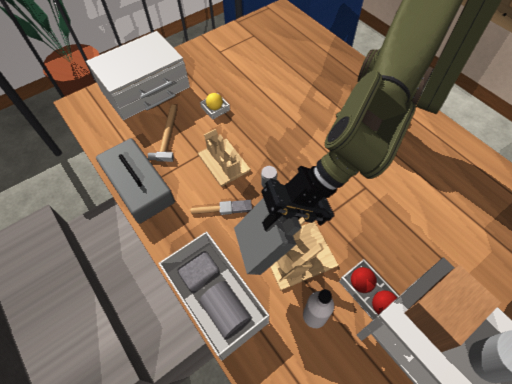

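```bash
python3 - <<'E'
from h import *
import pickle
t=cv2.imread('pics/w15.png'); cv2.imwrite('pics/w15z.png',cv2.resize(t[90:240,180:330],None,fx=5,fy=4,interpolation=cv2.INTER_CUBIC))
E
```

```text
(no output)
```

View pics/w15z.png

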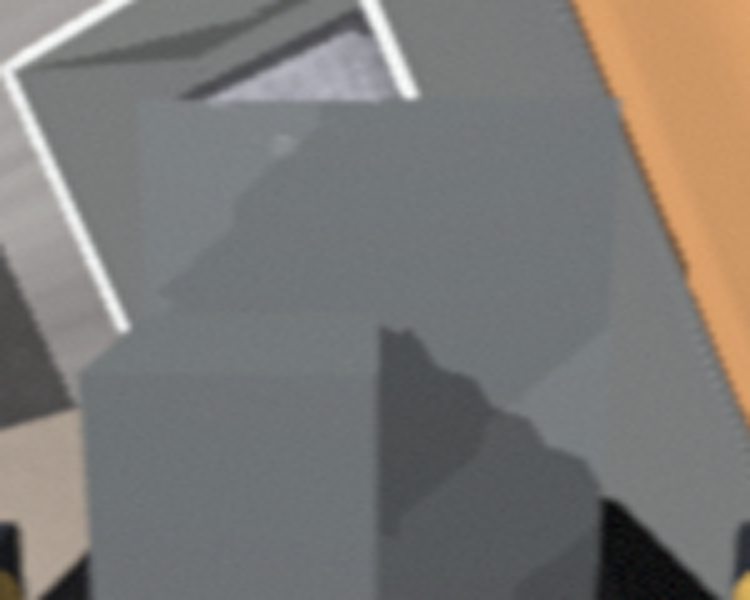

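```bash
python3 - <<'E'
from h import *
import pickle
d=pickle.load(open('w15.pkl','rb')); p,Rt=pose()
w=lambda x,y:(180+(x-2)/5,90+(y-1.5)/4)
for a,ys in [((140,97),(45,47,49)),((620,97),(45,47,49)),((83,372),(13,15,17)),((378,372),(13,15,17)),((150,312),(45,47,49))]:
    C,v=ray(d,w(*a));C=Rt.inv().apply(C-p);v=Rt.inv().apply(v); v/=v[1]
    print(a,[(C+v*(y-C[1])).round(1).tolist() for y in ys])
E
```

```text
(140, 97) [[-68.5, 45.0, -21.7], [-68.5, 47.0, -22.1], [-68.5, 49.0, -22.4]]
(620, 97) [[-68.5, 45.0, 22.4], [-68.5, 47.0, 22.7], [-68.5, 49.0, 23.0]]
(83, 372) [[-43.4, 13.0, -21.8], [-42.9, 15.0, -22.2], [-42.4, 17.0, -22.7]]
(378, 372) [[-43.4, 13.0, 0.2], [-42.9, 15.0, 0.2], [-42.5, 17.0, 0.2]]
(150, 312) [[-43.4, 45.0, -21.7], [-43.1, 47.0, -22.1], [-42.8, 49.0, -22.4]]
```

```bash
python3 - <<'E'
from h import *
P,Q=plan(rk(-125,.5,150),Rrack(-1),15)
P,Q=plan(rk(-123.5,.5,92),Rrack(-1),15,5,P,Q)
E
```

```text
[g,-0.0006,0.0075,0.0062,-0,-0.85,-0],[g,-0.0002,0.0074,0.0063,-0.01,-0.86,-0],
end [629.9 235.  308.7] [ 0.02  0.02 -0.01] rows 2
[g,0,0.0004,0.0145,0,0,-0],[g,0,0.0004,0.0145,0,0,-0],[g,0,0.0003,0.0145,0,0,-0],[g,0,0.0004,0.0145,0,0,-0],
end [587.8 245.8 270.2] [ 0.02  0.02 -0.01] rows 4
```

```bash

python3 -m creep '[[1,-0.0006,0.0075,0.0062,0,-0.85,0],[1,-0.0002,0.0074,0.0063,0,-0.86,0],[1,0,0.0004,0.0145,0,0,0],[1,0,0.0004,0.0145,0,0,0],[1,0,0.0003,0.0145,0,0,0]]' | tail -2
python3 -m creep '[[1,0,0.0004,0.0145,0,0,0],[1,0,0,0,0,0,0],[1,0,0,0,0,0,0],[1,0,0,0,0,0,0],[1,0,0,0,0,0,0]]' 
python3 - <<'E'
from h import *
p,Rt=pose();print((rackR().T@(p-SEAT)).round(1),np.degrees((Rrack(-1).inv()*Rt).as_rotvec()).round(2),get_state()['grip_width'])
d=cam('wrist'); cv2.imwrite('pics/w16.png',d['image'][:,:,::-1])
plan(rk(-123.5,.5,60),Rrack(-1),10,5)
E
```

```text
force: [-0.3, -0.2, -7.1]
grip_width: 43.7
time: 19.77
tool_pos: [588.9, 245.9, 272.1]
tcp_rot: [-1.87, -1.452, 0.674]
force: [0.5, -0.7, -6.3]
grip_width: 43.6
[-124.3    0.9   94. ] [-0.1   0.01 -0.06] 43.64787541562101
[g,-0.0001,0.0002,0.0085,0,-0,0],[g,-0,0.0001,0.0084,0.01,-0,0],[g,-0.0001,0.0002,0.0085,0,-0,0.01],[g,-0.0001,0.0002,0.0085,0.01,-0,-0],
end [564.  251.9 249.7] [-0.01 -0.02 -0.  ] rows 4
```

View pics/w16.png

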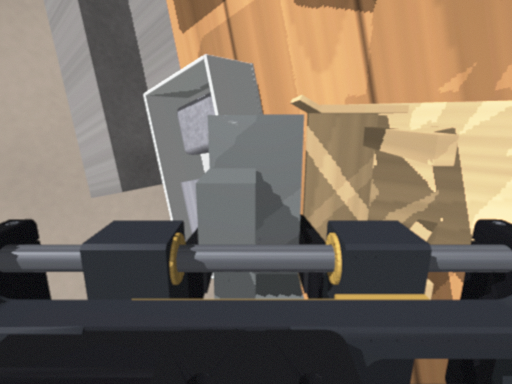

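```bash

python3 -m creep '[[1,-0.0002,0.0002,0.0085,0,0,0],[1,-0.0001,0.0002,0.0085,0,0,0],[1,-0.0001,0.0002,0.0085,0,0,0],[1,0,0,0.0085,0,0,0],[1,0,0,0,0,0,0]]' | tail -2
python3 -m creep '[[1,0,0,0,0,0,0],[1,0,0,0,0,0,0],[1,0,0,0,0,0,0]]' 
python3 - <<'E'
from h import *
p,Rt=pose();print((rackR().T@(p-SEAT)).round(1),np.degrees((Rrack(-1).inv()*Rt).as_rotvec()).round(2),get_state()['grip_width'])
print(Rt.inv().apply(get_state()['force']))
plan(rk(-123,.5,40),Rrack(-1),7,5)
E
```

```text
force: [-0.2, -0.5, -7.5]
grip_width: 43.9
time: 20.48
tool_pos: [563.2, 251.9, 248.8]
tcp_rot: [-1.869, -1.451, 0.676]
force: [0.4, 0.1, -6.9]
grip_width: 44.0
[-123.4    0.3   58.8] [-0.04 -0.04 -0.03] 43.95474078768868
[0.19469107 5.52957874 4.19775275]
[g,0.0001,0.0001,0.0063,0,0,0],[g,0,0.0001,0.0063,0,0.01,0],[g,0.0001,0.0002,0.0062,0.01,-0,0.01],
end [549.6 255.6 236.4] [-0.01 -0.01 -0.02] rows 3
```

```bash

python3 -m creep '[[1,0.0001,0.0001,0.0065,0,0,0],[1,0,0.0001,0.0065,0,0,0],[1,0,0.0001,0.0065,0,0,0],[1,0,0,0,0,0,0],[1,0,0,0,0,0,0]]' | tail -2
python3 -m creep '[[1,0,0,0,0,0,0]]' 
python3 - <<'E'
from h import *
p,Rt=pose();print((rackR().T@(p-SEAT)).round(1),np.degrees((Rrack(-1).inv()*Rt).as_rotvec()).round(2),get_state()['grip_width'])
print(Rt.inv().apply(get_state()['force']))
plan(rk(-123,.5,22),Rrack(-1),6,5)
E
```

```text
force: [0.2, 0.9, -6.2]
grip_width: 43.7
time: 20.98
tool_pos: [548.5, 255.6, 235.3]
tcp_rot: [-1.869, -1.451, 0.678]
force: [0.5, 0.7, -5.4]
grip_width: 43.8
[-122.8    0.2   38.6] [ 0.01 -0.08 -0.01] 43.75943843574067
[0.81092409 4.3758395  3.24936026]
[g,0.0001,-0.0001,0.0055,-0,0.01,0],[g,0.0001,-0,0.0055,-0,0,0],[g,0.0001,-0.0001,0.0056,-0,0.01,0],
end [536.1 259.1 224.8] [-0.01 -0.02  0.01] rows 3
```

```bash

python3 -m creep '[[1,0.0001,0,0.0055,0,0,0],[1,0.0001,0,0.0055,0,0,0],[1,0.0001,0,0.0055,0,0,0],[1,0,0,0,0,0,0],[1,0,0,0,0,0,0]]' | tail -2
python3 -m creep '[[1,0,0,0.003,0,0,0],[1,0,0,0.003,0,0,0],[1,0,0,0,0,0,0],[1,0,0,0,0,0,0]]' 
python3 - <<'E'
from h import *
p,Rt=pose();print((rackR().T@(p-SEAT)).round(1),np.degrees((Rrack(-1).inv()*Rt).as_rotvec()).round(2),get_state()['grip_width'])
print(Rt.inv().apply(get_state()['force']))
E
```

```text
force: [0.0, 0.8, -5.6]
grip_width: 44.0
time: 21.73
tool_pos: [531.8, 260.0, 220.7]
tcp_rot: [-1.869, -1.45, 0.678]
force: [0.1, -0.3, -6.1]
grip_width: 43.5
[-122.7    0.4   15.9] [ 0.03 -0.07  0.01] 43.466163948378174
[-0.29519667  4.77850683  3.79858035]
```

```bash

python3 -m creep '[[1,0,0,0.002,0,0,0],[1,0,0,0.0015,0,0,0],[1,0,0,0,0,0,0],[1,0,0,0,0,0,0],[1,0,0,0,0,0,0]]'
python3 - <<'E'
from h import *
p,Rt=pose();print((rackR().T@(p-SEAT)).round(1),np.degrees((Rrack(-1).inv()*Rt).as_rotvec()).round(2),get_state()['grip_width'])
print(Rt.inv().apply(get_state()['force']))
E
```

```text
time: 22.15
tool_pos: [529.4, 260.7, 218.7]
tcp_rot: [-1.869, -1.45, 0.677]
force: [-0.2, -0.1, -6.2]
grip_width: 44.4
[-122.8    0.5   12.7] [ 0.02 -0.05 -0.  ] 44.44463177003704
[-0.15760677  4.6698898   4.10335652]
```

```bash

python3 -m creep '[[1,0,0.002,0.0015,0,0,0],[1,0,0.002,0,0,0,0],[1,0,0,0,0,0,0],[1,0,0,0,0,0,0],[1,0,0,0,0,0,0]]'
python3 - <<'E'
from h import *
p,Rt=pose();print((rackR().T@(p-SEAT)).round(1),np.degrees((Rrack(-1).inv()*Rt).as_rotvec()).round(2),get_state()['grip_width'])
print(Rt.inv().apply(get_state()['force']))
E
```

```text
time: 22.57
tool_pos: [531.4, 260.6, 215.4]
tcp_rot: [-1.869, -1.452, 0.676]
force: [5.7, -0.8, -5.4]
grip_width: 43.6
[-119.     0.8   12.1] [-0.08 -0.04 -0.06] 43.573721641782704
[ 0.63010849  7.76565319 -0.89409462]
```

```bash

python3 -m creep '[[1,0,0.002,0,0,0,0],[1,0,0.001,0,0,0,0],[1,0,0,0,0,0,0],[1,0,0,0,0,0,0]]'
python3 - <<'E'
from h import *
p,Rt=pose();print((rackR().T@(p-SEAT)).round(1),np.degrees((Rrack(-1).inv()*Rt).as_rotvec()).round(2),get_state()['grip_width'])
print(Rt.inv().apply(get_state()['force']))
d=cam('wrist'); cv2.imwrite('pics/w17.png',d['image'][:,:,::-1])
d=cam('scene'); im=d['image'][:,:,::-1].copy();cv2.imwrite('pics/s8.png',cv2.resize(im[170:310,215:365],None,fx=5,fy=4.2,interpolation=cv2.INTER_CUBIC))
E
```

```text
time: 22.9
tool_pos: [532.9, 260.5, 213.9]
tcp_rot: [-1.869, -1.452, 0.675]
force: [-4.5, 2.7, 4.5]
grip_width: 43.8
[-116.9    1.1   12.3] [-0.07 -0.02 -0.06] 43.80224269051568
[ 1.49351381 -6.62286652  0.95319137]
```

View pics/w17.png

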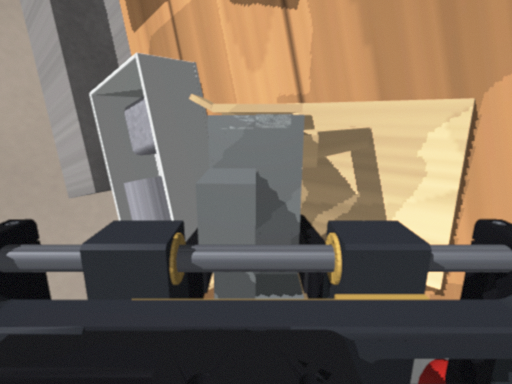

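View pics/s8.png

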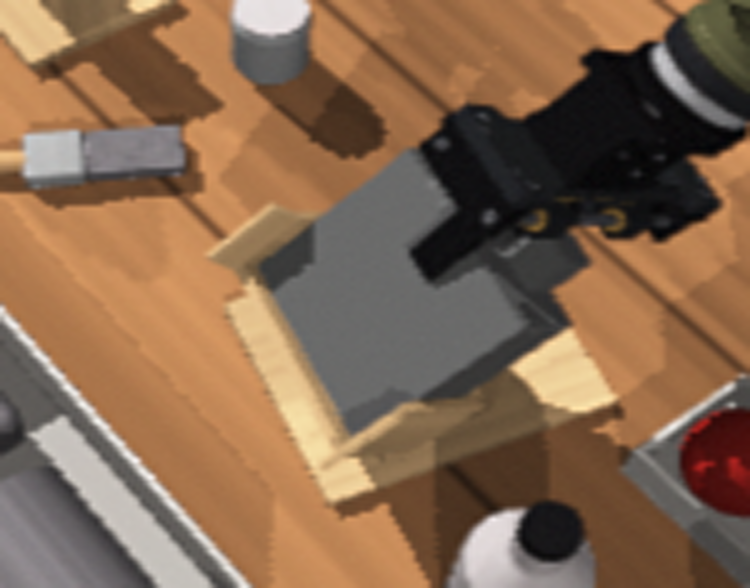

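```bash

python3 -m creep '[[0.45,0,0,0,0,0,0],[0.3,0,0,0,0,0,0],[0.2,0,0,0,0,0,0],[0.2,0,0,0,0,0,0],[0.2,0,0,0,0,0,0]]'
python3 - <<'E'
from h import *
p,Rt=pose();print((rackR().T@(p-SEAT)).round(1),np.degrees((Rrack(-1).inv()*Rt).as_rotvec()).round(2),get_state()['grip_width'])
P,Q=plan(rk(-202,0,12),Rrack(-1),30)
plan(rk(-202,-28,22),Rrack(-1),15,5,P,Q)
E
```

```text
time: 23.42
tool_pos: [532.6, 259.7, 212.1]
tcp_rot: [-1.869, -1.45, 0.678]
force: [-0.2, -0.0, 0.1]
grip_width: 71.5
[-115.6    0.2   11.1] [ 0.03 -0.07  0.02] 71.54429904819608
[g,-0.0001,-0.0288,-0.0003,-0,0,-0],[g,-0.0001,-0.0288,-0.0003,-0,0.01,-0],[g,-0.0001,-0.0288,-0.0003,-0.01,0,-0],
end [479.5 273.1 278.9] [ 0.02  0.02 -0.02] rows 3
[g,-0.014,-0,-0.005,0,0,-0],[g,-0.014,-0,-0.005,0,0,-0],
end [479.9 244.1 285.4] [ 0.02  0.02 -0.02] rows 2
```

```bash

python3 -m creep '[[0.2,0,-0.0288,0,0,0,0],[0.2,0,-0.0288,0,0,0,0],[0.2,0,-0.0288,0,0,0,0],[0.2,0,-0.02,0,0,0,0],[0.2,0,-0.01,0,0,0,0]]' 30
python3 - <<'E'
from h import *
d=cam('scene'); im=d['image'][:,:,::-1].copy();cv2.imwrite('pics/s9.png',cv2.resize(im[170:310,215:365],None,fx=5,fy=4.2,interpolation=cv2.INTER_CUBIC))
p,Rt=pose();print((rackR().T@(p-SEAT)).round(1),np.degrees((Rrack(-1).inv()*Rt).as_rotvec()).round(2),get_state()['joint_positions'].round(2))
E
python3 -m creep '[[0.2,0,0,0,0,1,0],[0.2,0,0,0,0,1,0],[0.2,0,0,0,0,1,0],[0.2,0,0,0,0,1,0],[0.2,0,0,0,0,1,0]]'
```

```text
time: 23.83
tool_pos: [459.8, 279.2, 304.6]
tcp_rot: [-1.869, -1.454, 0.673]
force: [0.2, 1.3, 0.1]
grip_width: 76.1
[-235.4    1.3   13.1] [-0.17  0.03 -0.22] [ 0.65 -0.31  2.12 -0.66  0.96 -1.96]
time: 24.3
tool_pos: [460.3, 278.0, 299.8]
tcp_rot: [-1.871, -1.16, 0.242]
force: [-0.1, -0.2, -0.2]
grip_width: 76.0
```

View pics/s9.png

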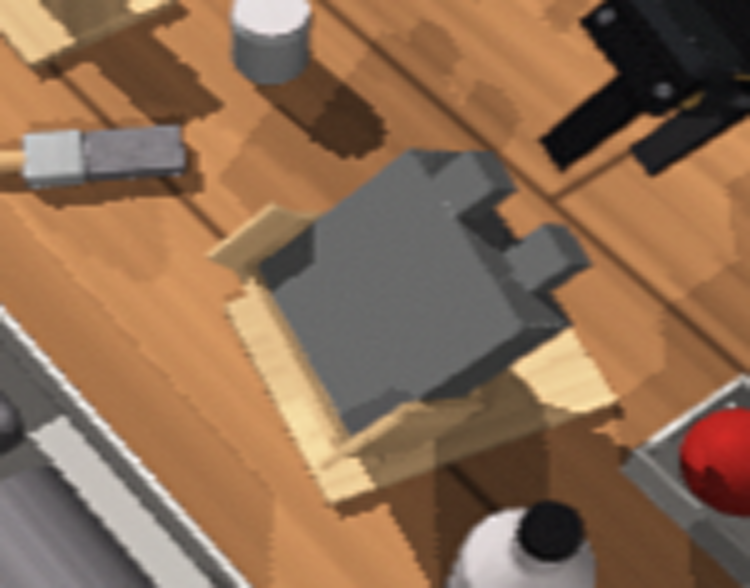

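```bash

M='hold'
python3 -m creep '[[0.2,0,0,0,0,1,0],[0.2,0,0,0,0,1,0],[0.2,0,0,0,0,1,0],[0.2,0,0,0,0,1,0],[0.2,0,0,0,0,1,0]]' | head -1
python3 -m creep '[[0.2,0,0,0,0,1,0],[0.2,0,0,0,0,1,0],[0.2,0,0,0,0,1,0],[0.2,0,0,0,0,1,0],[0.2,0,0,0,0,1,0]]' | head -1
python3 -m creep '[[0.2,0,0,0,0,1,0],[0.2,0,0,0,0,1,0],[0.2,0,0,0,0,1,0],[0.2,0,0,0,0,1,0],[0.2,0,0,0,0,1,0]]' | head -1
python3 -m creep '[[0.2,0,0,0,0,1,0],[0.2,0,0,0,0,1,0],[0.2,0,0,0,0,1,0],[0.2,0,0,0,0,1,0],[0.2,0,0,0,0,1,0]]' | head -1
python3 -m creep '[[0.2,0,0,0,0,1,0],[0.2,0,0,0,0,1,0],[0.2,0,0,0,0,1,0],[0.2,0,0,0,0,1,0],[0.2,0,0,0,0,1,0]]' | head -1
python3 -m creep '[[0.2,0,0,0,0,1,0],[0.2,0,0,0,0,1,0],[0.2,0,0,0,0,1,0],[0.2,0,0,0,0,1,0],[0.2,0,0,0,0,1,0]]' | head -1
python3 -m creep '[[0.2,0,0,0,0,0.9,0],[0.2,0,0,0,0,0,0],[0.2,0,0,0,0,0,0],[0.2,0,0,0,0,0,0]]' 
python3 - <<'E'
from h import *
p,Rt=pose();print((rackR().T@(p-SEAT)).round(1),np.degrees((Rrack(1).inv()*Rt).as_rotvec()).round(2),get_state()['joint_positions'].round(2))
P,Q=plan(rk(-205,-28,22.5),Rrack(1),20)
d=cam('wrist'); cv2.imwrite('pics/w18.png',d['image'][:,:,::-1])
E
```

```text
time: 24.72
time: 25.13
time: 25.55
time: 25.97
time: 26.38
time: 26.8
time: 27.13
tool_pos: [460.3, 278.2, 300.7]
tcp_rot: [-0.622, 0.781, -1.687]
force: [-0.1, 1.1, -0.0]
grip_width: 76.0
[-2.314e+02  2.000e-01  1.070e+01] [-0.07 -0.67 -0.07] [ 0.64 -0.3   2.12 -0.66  0.96  1.17]
[g,0.0094,0.0088,0.0038,0,0.04,0],[g,0.0095,0.0088,0.0039,0.01,0.05,0.01],[g,0.0094,0.0088,0.0039,0,0.04,0],
end [478.4 244.4 288. ] [0.02 0.02 0.02] rows 3
```

View pics/w18.png

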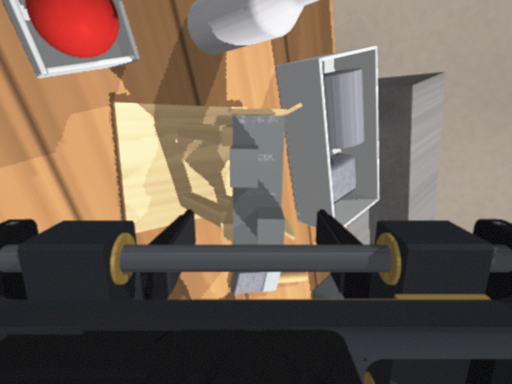

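```bash

python3 -m creep '[[0.4,0.0094,0.0088,0.0038,0,0.04,0],[0.5,0.0094,0.0088,0.0039,0,0.05,0],[0.5,0.0094,0.0088,0.0039,0,0.04,0],[0.5,0,0,0,0,0,0],[0.5,0,0,0,0,0,0]]' 
python3 -m creep '[[0.5,0,0,0,0,0,0],[0.5,0,0,0,0,0,0]]' 
python3 - <<'E'
from h import *
p,Rt=pose();print((rackR().T@(p-SEAT)).round(1),np.degrees((Rrack(1).inv()*Rt).as_rotvec()).round(2),get_state()['grip_width'])
P,Q=plan(rk(-154,-28,22.5),Rrack(1),17)
d=cam('wrist'); im=d['image'][:,:,::-1]; cv2.imwrite('pics/w19.png',cv2.resize(im[90:310,120:400],None,fx=2.7,fy=2.7,interpolation=cv2.INTER_CUBIC))
E
```

```text
time: 27.6
tool_pos: [478.3, 244.4, 288.5]
tcp_rot: [-0.611, 0.79, -1.693]
force: [-0.3, 1.0, 0.5]
grip_width: 49.7
time: 27.77
tool_pos: [478.3, 245.3, 289.3]
tcp_rot: [-0.61, 0.79, -1.691]
force: [-0.2, 0.2, 0.0]
grip_width: 47.9
[-206.2  -27.2   23.1] [0.   0.07 0.04] 47.85350817299427
[g,0.0002,0.0131,-0.0001,-0,-0,-0],[g,0.0002,0.013,-0.0002,-0,-0.01,-0],[g,0.0003,0.0131,-0.0001,-0,-0,-0.01],[g,0.0002,0.013,-0.0002,-0,-0,0],
end [510.1 236.3 248.9] [-0.   -0.02  0.01] rows 4
```

View pics/w19.png

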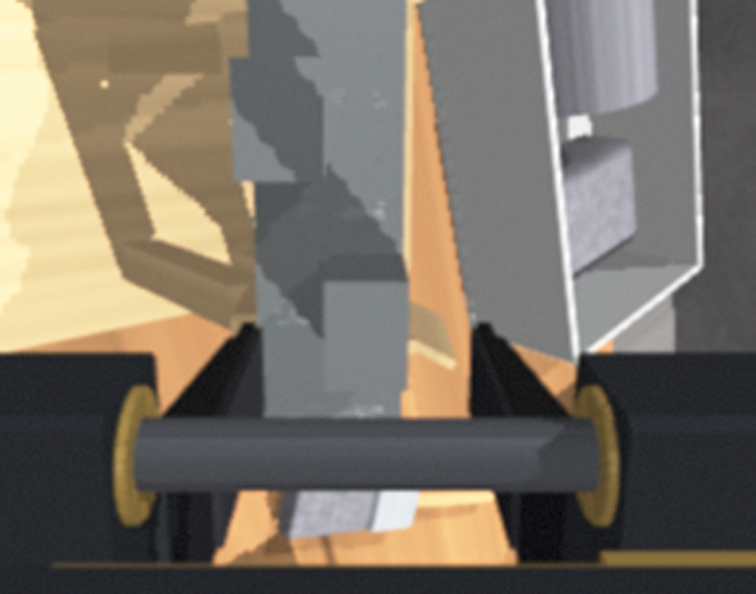

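```bash

python3 -m creep '[[0.5,0.0002,0.0131,0,0,0,0],[0.5,0.0002,0.013,-0.0002,0,0,0],[0.5,0.0003,0.0131,-0.0001,0,0,0],[0.5,0.0002,0.012,-0.0001,0,0,0],[0.5,0,0,0,0,0,0]]' 
python3 -m creep '[[0.5,0,0,0,0,0,0],[0.5,0,0,0,0,0,0]]' 
python3 - <<'E'
from h import *
p,Rt=pose();print((rackR().T@(p-SEAT)).round(1),np.degrees((Rrack(1).inv()*Rt).as_rotvec()).round(2),get_state()['grip_width'],Rt.inv().apply(get_state()['force']))
d=cam('wrist'); im=d['image'][:,:,::-1]; cv2.imwrite('pics/w20.png',cv2.resize(im[90:310,120:400],None,fx=2.7,fy=2.7,interpolation=cv2.INTER_CUBIC))
E
```

```text
time: 28.23
tool_pos: [509.8, 235.5, 247.5]
tcp_rot: [-0.614, 0.791, -1.692]
force: [0.1, 0.4, -0.2]
grip_width: 47.8
time: 28.4
tool_pos: [509.6, 236.1, 249.8]
tcp_rot: [-0.61, 0.79, -1.692]
force: [0.3, 0.7, 0.3]
grip_width: 47.8
[-154.9  -28.4   22.7] [-0.01  0.09  0.01] 47.753064587386056 [-0.75408454 -0.10512482  0.26805594]
```

View pics/w20.png

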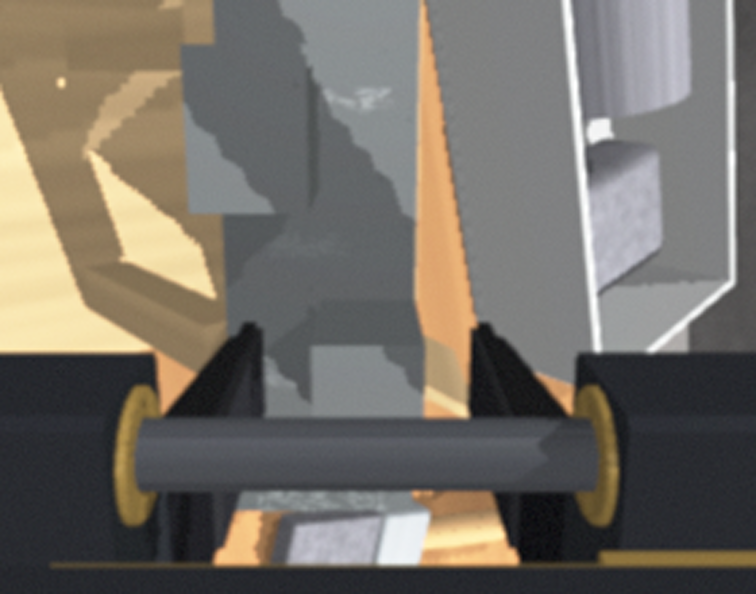

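```bash

python3 -m creep '[[1,0,0,0,0,0,0],[1,0,0,0,0,0,0],[1,0,0,0,0,0,0],[1,0,0,0,0,0,0],[1,0,0,0,0,0,0]]' 40
python3 -m creep '[[1,0,0,0,0,0,0],[1,0,0,0,0,0,0]]' 
python3 - <<'E'
from h import *
p,Rt=pose();print((rackR().T@(p-SEAT)).round(1),get_state()['grip_width'],Rt.inv().apply(get_state()['force']))
E
```

```text
time: 28.87
tool_pos: [509.9, 235.9, 250.1]
tcp_rot: [-0.61, 0.789, -1.692]
force: [-0.3, -0.1, -1.0]
grip_width: 21.4
time: 29.03
tool_pos: [509.9, 235.8, 249.9]
tcp_rot: [-0.61, 0.79, -1.692]
force: [1.9, -0.1, 1.6]
grip_width: 21.7
[-154.8  -28.5   23. ] 21.73885031068971 [-0.40868294 -0.04629152  2.49350905]
```

```bash

python3 -m creep '[[1,0,-0.0015,0.002,0,0,0],[1,0,-0.0005,0.004,0,0,0],[1,0,0,0.006,0,0,0],[1,0,0,0,0,0,0],[1,0,0,0,0,0,0]]'
python3 - <<'E'
from h import *
p,Rt=pose();print((rackR().T@(p-SEAT)).round(1),get_state()['grip_width'],Rt.inv().apply(get_state()['force']))
d=cam('wrist'); im=d['image'][:,:,::-1]; cv2.imwrite('pics/w21.png',cv2.resize(im[40:240,60:320],None,fx=3,fy=3,interpolation=cv2.INTER_CUBIC))
E
```

```text
time: 29.45
tool_pos: [517.6, 233.7, 258.8]
tcp_rot: [-0.61, 0.791, -1.692]
force: [-0.0, 0.1, -2.0]
grip_width: 21.8
[-156.5  -28.6   34.9] 21.845167000242153 [-0.04135498  1.53352362 -1.34619079]
```

View pics/w21.png

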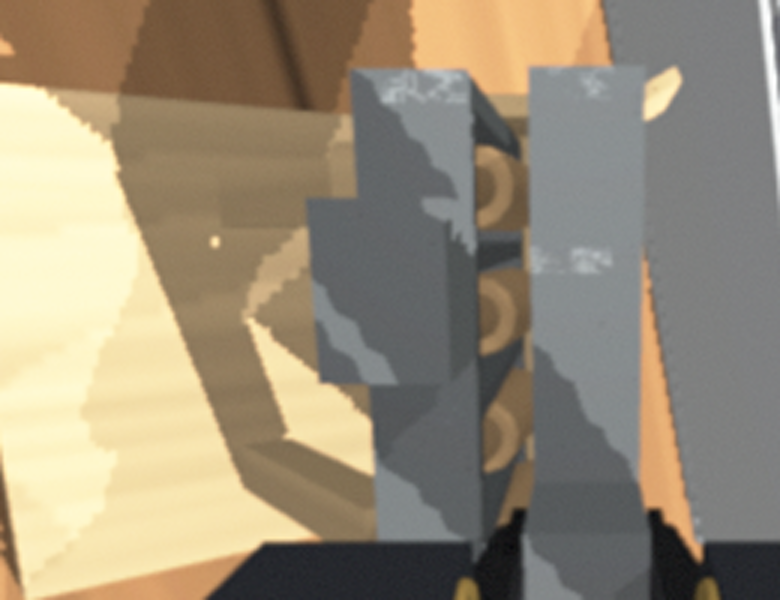

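```bash

python3 -m creep '[[1,0,0,0.01,0,0,0],[1,0,0,0.012,0,0,0],[1,0,0,0.014,0,0,0],[1,0,0,0.016,0,0,0],[1,0,0,0.018,0,0,0]]' | tail -2
python3 -m creep '[[1,0,0,0.018,0,0,0],[1,0,0,0.014,0,0,0],[1,0,0,0,0,0,0],[1,0,0,0,0,0,0],[1,0,0,0,0,0,0]]'
python3 - <<'E'
from h import *
p,Rt=pose();print((rackR().T@(p-SEAT)).round(1),p,get_state()['grip_width'],get_state()['joint_positions'].round(2))
import pickle
d=cam('wrist'); pickle.dump(d,open('w22.pkl','wb')); im=d['image'][:,:,::-1]; cv2.imwrite('pics/w22.png',im)
d=cam('scene'); im=d['image'][:,:,::-1]; cv2.imwrite('pics/s10.png',im)
E
```

```text
force: [-0.6, 1.0, -2.7]
grip_width: 21.6
time: 30.33
tool_pos: [592.7, 214.0, 323.5]
tcp_rot: [-0.612, 0.791, -1.692]
force: [-0.2, 1.0, -2.8]
grip_width: 21.5
[-156.1  -29.1  135.9] [592.71782606 214.0112684  323.48264987] 21.46942520907163 [ 0.39 -0.15  1.95 -0.55  0.83  0.92]
```

View pics/w22.png

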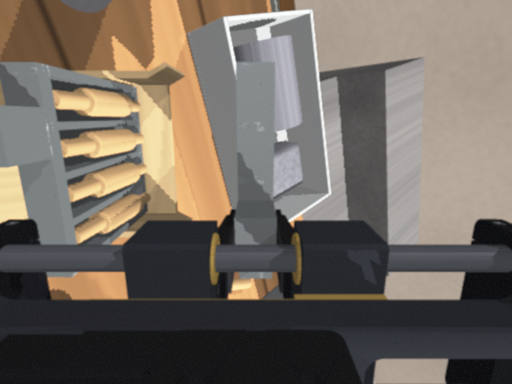

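View pics/s10.png

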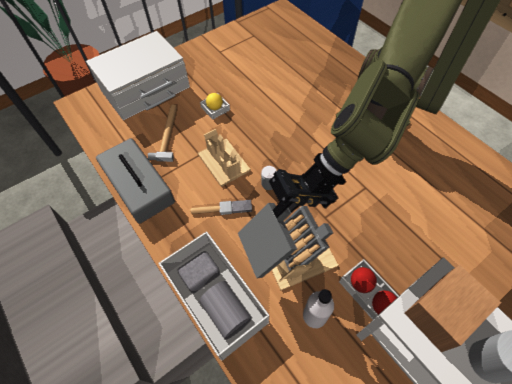

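```bash
python3 - <<'E'
from h import *
import pickle
t=cv2.imread('pics/w22.png'); cv2.imwrite('pics/w22z.png',cv2.resize(t[50:220,220:300],None,fx=7,fy=3.5,interpolation=cv2.INTER_CUBIC))
d=pickle.load(open('w22.pkl','rb'));p,Rt=pose()
for u in ((237,62),(275,62)):
    C,v=ray(d,u);C=Rt.inv().apply(C-p);v=Rt.inv().apply(v); v/=v[1]; print((C+v*(85-C[1])).round(1))
R1=Rdown(np.radians(-3.4)); w=(Rt.inv()*R1).as_rotvec()
P,Q=plan([600,180,400],Rt*R.from_rotvec(w*.2),30,5)
P,Q=plan([592,0,440],Rt*R.from_rotvec(w*.6),38,5,P,Q); q=chk(P,Q)
P,Q=plan([570.3,-211,400],R1,36,5,P,Q); chk(P,Q,q)
E
```

```text
[-97.1  85.   -9.4]
[-97.1  85.   12.3]
[g,0.0104,-0.0163,0.0206,-0.53,-0.14,0.05],[g,0.0106,-0.0173,0.0197,-0.53,-0.14,0.05],[g,0.0107,-0.0182,0.0187,-0.53,-0.14,0.05],
end [600. 180. 400.] [-0.   -0.02  0.02] rows 3
[g,0.0356,-0.0032,0.0092,-0.64,-0.17,0.06],[g,0.0357,-0.0039,0.0085,-0.63,-0.17,0.06],[g,0.0358,-0.0046,0.0077,-0.64,-0.17,0.07],[g,0.0359,-0.0051,0.007,-0.63,-0.17,0.06],[g,0.0359,-0.0057,0.006,-0.64,-0.17,0.06],
end [5.920e+02 1.000e-01 4.399e+02] [-0.   -0.02  0.01] rows 5
q [-0.08 -0.19  1.72 -0.03  1.33  0.06] err 0.0 ok
[g,0.0352,0.0073,-0.0008,-0.53,-0.14,0.05],[g,0.0353,0.0072,-0.0009,-0.53,-0.14,0.05],[g,0.0352,0.007,-0.0011,-0.53,-0.15,0.05],[g,0.0353,0.007,-0.0011,-0.53,-0.14,0.06],[g,0.0353,0.0068,-0.0013,-0.53,-0.14,0.05],
[g,0.0353,0.0068,-0.0014,-0.53,-0.14,0.05],
end [ 570.3 -211.   400. ] [-0.01 -0.02 -0.  ] rows 6
q [-0.44 -0.01  1.61  0.    1.54 -0.38] err 0.0 ok
```

View pics/w22z.png

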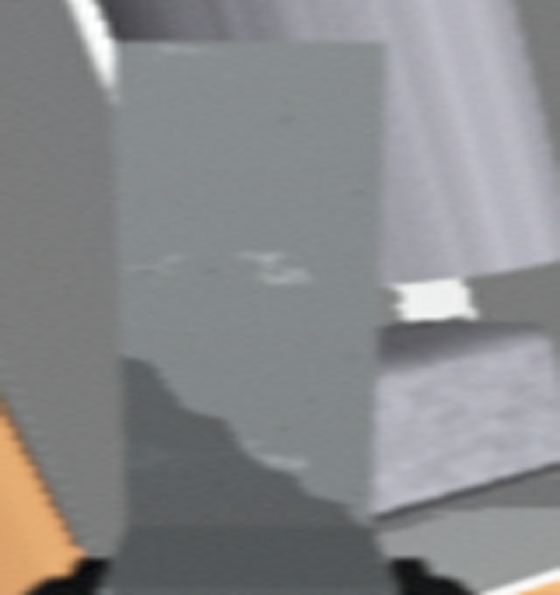

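```bash

python3 -m creep '[[1,0.0104,-0.0163,0.0206,-0.53,-0.14,0.05],[1,0.0106,-0.0173,0.0197,-0.53,-0.14,0.05],[1,0.0107,-0.0182,0.0187,-0.53,-0.14,0.05],[1,0.0356,-0.0032,0.0092,-0.64,-0.17,0.06],[1,0.0357,-0.0039,0.0085,-0.63,-0.17,0.06]]' | tail -4
python3 -m creep '[[1,0.0358,-0.0046,0.0077,-0.64,-0.17,0.07],[1,0.0359,-0.0051,0.007,-0.63,-0.17,0.06],[1,0.0359,-0.0057,0.006,-0.64,-0.17,0.06],[1,0.0352,0.0073,-0.0008,-0.53,-0.14,0.05],[1,0.0353,0.0072,-0.0009,-0.53,-0.14,0.05]]' | tail -4
python3 -m creep '[[1,0.0352,0.007,-0.0011,-0.53,-0.15,0.05],[1,0.0353,0.007,-0.0011,-0.53,-0.14,0.06],[1,0.0353,0.0068,-0.0013,-0.53,-0.14,0.05],[1,0.0353,0.0068,-0.0014,-0.53,-0.14,0.05],[1,0,0,0,0,0,0]]'
python3 -m creep '[[1,0,0,0,0,0,0],[1,0,0,0,0,0,0],[1,0,0,0,0,0,0],[1,0,0,0,0,0,0]]'
python3 - <<'E'
from h import *
import pickle
p,Rt=pose();print(p,get_state()['grip_width'])
d=cam('wrist'); pickle.dump(d,open('w23.pkl','wb')); im=d['image'][:,:,::-1]; cv2.imwrite('pics/w23.png',im)
d=cam('scene'); im=d['image'][:,:,::-1]; cv2.imwrite('pics/s11.png',cv2.resize(im[60:190,180:280],None,fx=5,fy=4.5,interpolation=cv2.INTER_CUBIC))
plan([570.3,-211.3,330],Rdown(np.radians(-3.4)),20)
E
```

```text
tool_pos: [596.9, 108.3, 419.3]
tcp_rot: [-0.822, 0.963, -1.551]
force: [0.5, -0.3, -2.4]
grip_width: 21.7
tool_pos: [584.9, -72.0, 428.9]
tcp_rot: [-1.033, 1.135, -1.388]
force: [0.7, 0.3, -2.0]
grip_width: 21.7
time: 31.68
tool_pos: [569.8, -216.1, 397.5]
tcp_rot: [-1.182, 1.259, -1.256]
force: [-0.0, 1.2, -2.0]
grip_width: 21.9
time: 32.02
tool_pos: [570.9, -209.6, 401.6]
tcp_rot: [-1.179, 1.249, -1.253]
force: [0.5, -0.5, -1.9]
grip_width: 21.8
[ 570.93050937 -209.62211945  401.61053742] 21.77152611399672
[g,0.0004,0.0179,-0.0002,-0.01,0,-0],[g,0.0004,0.0179,-0.0002,-0.01,0.01,-0],[g,0.0004,0.0179,-0.0001,-0.01,0,-0],[g,0.0003,0.0179,-0.0001,-0.01,0,-0],
end [ 570.3 -211.3  330. ] [ 0.02  0.02 -0.02] rows 4
```

View pics/w23.png

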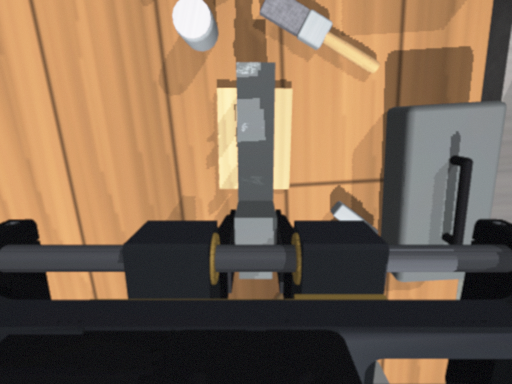

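View pics/s11.png

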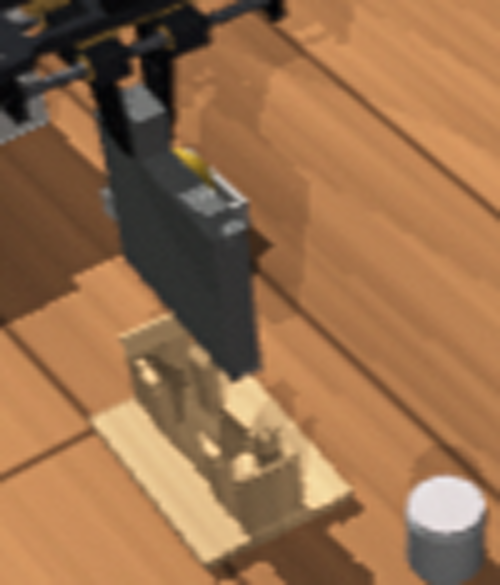

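```bash

python3 -m creep '[[1,0.0004,0.0179,-0.0002,0,0,0],[1,0.0004,0.0179,-0.0002,0,0,0],[1,0.0003,0.0179,-0.0001,0,0,0],[1,0.0002,0.0179,-0.0001,0,0,0],[1,0,0,0,0,0,0]]' | tail -2
python3 -m creep '[[1,0,0,0,0,0,0],[1,0,0,0,0,0,0],[1,0,0,0,0,0,0]]'
python3 - <<'E'
from h import *
p,Rt=pose();print(p,get_state()['force'])
plan([570.4,-211,285],Rdown(np.radians(-3.4)),12)
E
```

```text
force: [-0.2, 0.6, -3.5]
grip_width: 22.0
time: 32.78
tool_pos: [570.9, -212.2, 331.5]
tcp_rot: [-1.177, 1.249, -1.256]
force: [-0.1, 0.2, -2.1]
grip_width: 21.8
[ 570.8970886  -212.24617811  331.54542191] [-0.0897444   0.19927349 -2.08218043]
[g,-0.0003,0.0116,-0.0002,-0.01,-0,0],[g,-0.0003,0.0117,-0.0002,-0.02,-0,0],[g,-0.0003,0.0116,-0.0002,-0.01,-0,0],[g,-0.0003,0.0116,-0.0001,-0.02,-0,0],
end [ 570.4 -211.   285. ] [ 0.01 -0.01  0.02] rows 4
```

```bash

python3 -m creep '[[1,-0.0003,0.0115,-0.0001,0,0,0],[1,-0.0003,0.0115,-0.0001,0,0,0],[1,-0.0003,0.0115,-0.0001,0,0,0],[1,-0.0003,0.0115,0,0,0,0],[1,0,0,0,0,0,0]]' | tail -2
python3 -m creep '[[1,0,0,0,0,0,0],[1,0,0,0,0,0,0],[1,0,0,0,0,0,0]]'
python3 - <<'E'
from h import *
p,Rt=pose();print(p,get_state()['force'])
plan([570.4,-211,243],Rdown(np.radians(-3.4)),10)
d=cam('wrist'); im=d['image'][:,:,::-1]; cv2.imwrite('pics/w24.png',im)
E
```

```text
force: [-0.2, 0.2, -2.9]
grip_width: 21.6
time: 33.45
tool_pos: [570.4, -211.1, 284.1]
tcp_rot: [-1.178, 1.251, -1.254]
force: [-0.6, -0.2, -1.4]
grip_width: 21.7
[ 570.43751446 -211.13274764  284.09778611] [-0.61966497 -0.15380636 -1.38277159]
[g,-0,0.0082,-0,-0.01,-0,-0],[g,-0,0.0082,-0.0001,-0,-0,-0],[g,-0.0001,0.0083,0,-0.01,-0,-0],[g,0,0.0082,-0,-0.01,-0,-0],[g,-0,0.0082,-0,-0.01,-0.01,-0],
end [ 570.4 -211.   243. ] [ 0.02  0.02 -0.02] rows 5
```

View pics/w24.png

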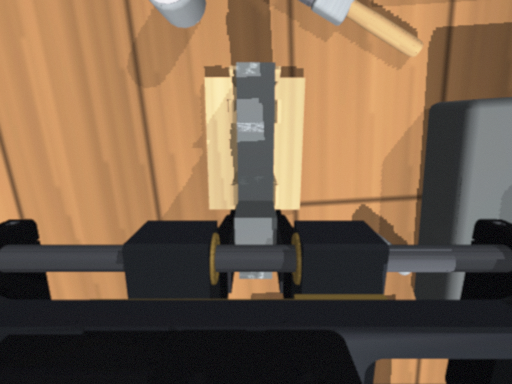

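In the slot (tray bottom at about 59 mm), no contact force. Lower on.

```bash

python3 -m creep '[[1,0,0.0082,0,0,0,0],[1,0,0.0082,0,0,0,0],[1,0,0.0082,0,0,0,0],[1,0,0.0082,0,0,0,0],[1,0,0.005,0,0,0,0]]' | tail -2
python3 -m creep '[[1,0,0,0,0,0,0],[1,0,0,0,0,0,0],[1,0,0,0,0,0,0]]'
```

```text
force: [-0.5, 0.2, -3.0]
grip_width: 21.6
time: 34.17
tool_pos: [570.4, -211.0, 245.8]
tcp_rot: [-1.178, 1.252, -1.254]
force: [-0.2, 1.2, -2.3]
grip_width: 21.9
```

```bash

python3 -m creep '[[1,0,0.004,0,0,0,0],[1,0,0.003,0,0,0,0],[1,0,0,0,0,0,0],[1,0,0,0,0,0,0],[1,0,0,0,0,0,0]]'
python3 -m creep '[[1,0,0.0015,0,0,0,0],[1,0,0,0,0,0,0],[1,0,0,0,0,0,0],[1,0,0,0,0,0,0]]'
```

```text
time: 34.58
tool_pos: [570.2, -210.9, 238.6]
tcp_rot: [-1.178, 1.252, -1.254]
force: [-0.0, 0.9, -2.2]
grip_width: 22.0
time: 34.92
tool_pos: [570.2, -210.9, 237.0]
tcp_rot: [-1.178, 1.252, -1.253]
force: [0.5, 0.2, -2.4]
grip_width: 21.8
```

```bash

python3 -m creep '[[1,0,0.001,0,0,0,0],[1,0,0.001,0,0,0,0],[1,0,0,0,0,0,0],[1,0,0,0,0,0,0],[1,0,0,0,0,0,0]]'
python3 -m creep '[[1,0,0.001,0,0,0,0],[1,0,0,0,0,0,0],[1,0,0,0,0,0,0],[1,0,0,0,0,0,0]]'
```

```text
time: 35.33
tool_pos: [570.2, -210.9, 235.0]
tcp_rot: [-1.178, 1.252, -1.253]
force: [-0.4, 0.4, -1.5]
grip_width: 21.6
time: 35.67
tool_pos: [570.2, -210.9, 234.0]
tcp_rot: [-1.178, 1.252, -1.253]
force: [0.1, -0.6, -2.5]
grip_width: 21.7
```

```bash

python3 -m creep '[[1,0,0.0015,0,0,0,0],[1,0,0,0,0,0,0],[1,0,0,0,0,0,0],[1,0,0,0,0,0,0]]'
python3 -m creep '[[1,0,0.0015,0,0,0,0],[1,0,0,0,0,0,0],[1,0,0,0,0,0,0],[1,0,0,0,0,0,0]]'
```

```text
time: 36.0
tool_pos: [570.4, -211.0, 232.8]
tcp_rot: [-1.178, 1.252, -1.254]
force: [0.5, -0.9, -0.4]
grip_width: 22.0
time: 36.33
tool_pos: [570.5, -211.3, 232.6]
tcp_rot: [-1.178, 1.251, -1.255]
force: [-2.4, -1.0, 6.2]
grip_width: 21.7
```

```bash

python3 -m creep '[[0.6,0,0,0,0,0,0],[0.5,0,0,0,0,0,0],[0.4,0,0,0,0,0,0],[0.4,0,0,0,0,0,0],[0.4,0,0,0,0,0,0]]'
python3 -m creep '[[0.4,0,-0.01,0,0,0,0],[0.4,0,-0.02,0,0,0,0],[0.4,0,-0.03,0,0,0,0],[0.4,0,-0.03,0,0,0,0],[0.4,0,-0.03,0,0,0,0]]'
python3 - <<'E'
from h import *
d=cam('wrist'); im=d['image'][:,:,::-1]; cv2.imwrite('pics/w25.png',im)
d=cam('scene'); im=d['image'][:,:,::-1]; cv2.imwrite('pics/s12.png',im)
E
```

```text
time: 36.75
tool_pos: [570.1, -210.7, 230.5]
tcp_rot: [-1.178, 1.253, -1.253]
force: [0.6, 0.5, 1.1]
grip_width: 49.8
time: 37.17
tool_pos: [569.8, -210.8, 352.8]
tcp_rot: [-1.178, 1.252, -1.253]
force: [0.6, -0.3, -0.0]
grip_width: 57.3
```

View pics/w25.png

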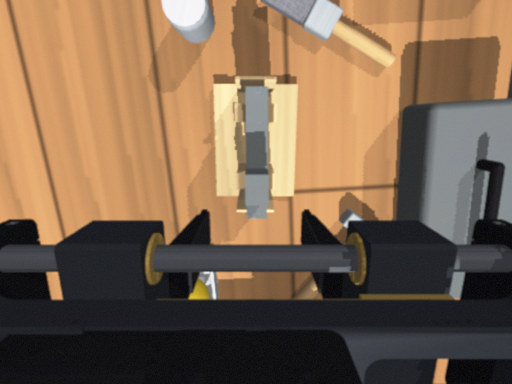

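View pics/s12.png

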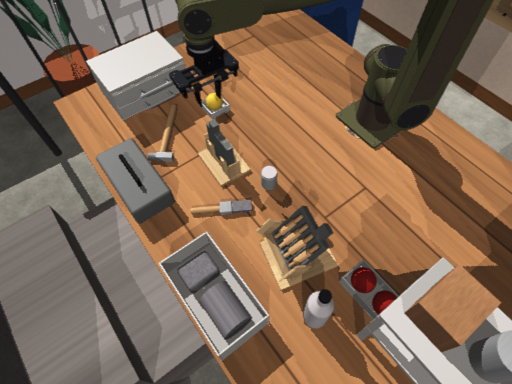

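```bash
python3 - <<'E'
from h import *
import pickle
P,Q=plan([500,-170,410],Rdown(np.radians(-3.4)),35)
P,Q=plan([481,240,405],Rdown(yawR),40,5,P,Q)
E
```

```text
[g,-0.0124,-0.0172,-0.0245,-0.05,-0,0.01],[g,-0.0124,-0.0172,-0.0246,-0.05,-0,0.02],[g,-0.0125,-0.017,-0.0246,-0.06,-0.01,0.01],
end [ 500. -170.  410.] [0.02 0.02 0.01] rows 3
[g,-0.0371,0.0005,-0.0039,0,0.2,0],[g,-0.037,0.0004,-0.0046,0,0.2,0],[g,-0.037,0.0005,-0.0052,0,0.2,0],[g,-0.0368,0.0004,-0.0059,0,0.2,0],[g,-0.0368,0.0005,-0.0064,0,0.2,0],
[g,-0.0366,0.0004,-0.0072,0,0.2,0],[g,-0.0365,0.0005,-0.0078,0,0.2,0],[g,-0.0363,0.0004,-0.0084,0,0.2,0],[g,-0.0362,0.0005,-0.009,0,0.2,0],[g,-0.0361,0.0004,-0.0097,0,0.2,0],
[g,-0.0358,0.0005,-0.0103,0,0.2,0],
end [481. 240. 405.] [0.02 0.02 0.02] rows 11
```

```bash

python3 -m creep '[[0.2,-0.0124,-0.0172,-0.0245,-0.05,0,0],[0.2,-0.0124,-0.0172,-0.0246,-0.05,0,0],[0.2,-0.0125,-0.017,-0.0246,-0.05,0,0],[0.2,0,0,0,0,0,0],[0.2,0,0,0,0,0,0]]' | tail -3
python3 -c "
from h import *
import pickle
d=cam('wrist'); pickle.dump(d,open('w26.pkl','wb')); im=d['image'][:,:,::-1]; cv2.imwrite('pics/w26.png',cv2.resize(im[60:225,180:320],None,fx=5,fy=3.6,interpolation=cv2.INTER_CUBIC))
d=cam('top'); cv2.imwrite('pics/t26.png',d['image'][:,:,::-1])"
python3 -m creep '[[0.2,-0.0371,0.0005,-0.0039,0,0.2,0],[0.2,-0.037,0.0004,-0.0046,0,0.2,0],[0.2,-0.037,0.0005,-0.0052,0,0.2,0],[0.2,-0.0368,0.0004,-0.0059,0,0.2,0],[0.2,-0.0368,0.0005,-0.0064,0,0.2,0]]' | tail -2
python3 -m creep '[[0.2,-0.0366,0.0004,-0.0072,0,0.2,0],[0.2,-0.0365,0.0005,-0.0078,0,0.2,0],[0.2,-0.0363,0.0004,-0.0084,0,0.2,0],[0.2,-0.0362,0.0005,-0.009,0,0.2,0],[0.2,-0.0361,0.0004,-0.0097,0,0.2,0]]' | tail -2
python3 -m creep '[[0.2,-0.0358,0.0005,-0.0103,0,0.2,0],[0.2,0,0,0,0,0,0],[0.2,0,0,0,0,0,0],[0.2,0,0,0,0,0,0]]'
python3 -c "
from h import *
import pickle
d=cam('wrist'); pickle.dump(d,open('w27.pkl','wb')); im=d['image'][:,:,::-1]; cv2.imwrite('pics/w27f.png',im);cv2.imwrite('pics/w27.png',cv2.resize(im[65:213,250:425],None,fx=4.5,fy=4,interpolation=cv2.INTER_CUBIC))"
```

```text
tcp_rot: [-1.186, 1.258, -1.25]
force: [0.4, -0.5, -0.3]
grip_width: 75.5
force: [0.4, 0.3, -0.1]
grip_width: 75.8
force: [0.9, -0.8, -0.5]
grip_width: 76.1
time: 38.95
tool_pos: [480.4, 240.4, 396.8]
tcp_rot: [-1.091, 1.402, -1.387]
force: [0.2, 0.3, 0.8]
grip_width: 75.9
```

View pics/w26.png

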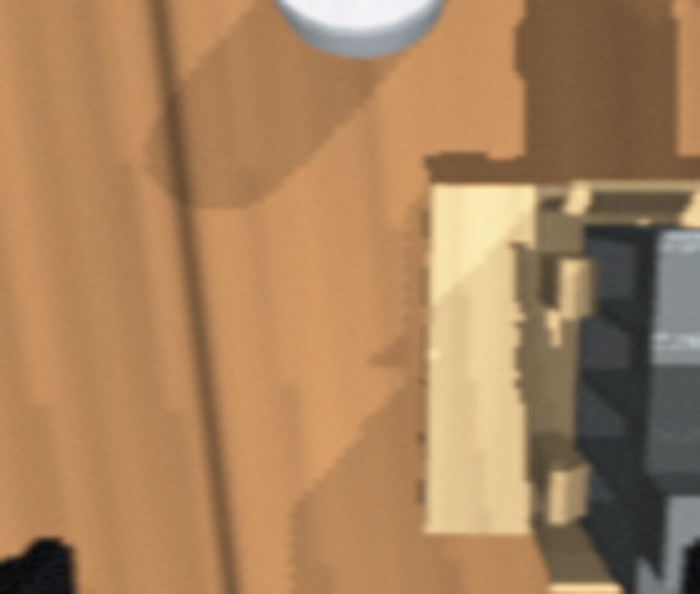

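View pics/w27.png

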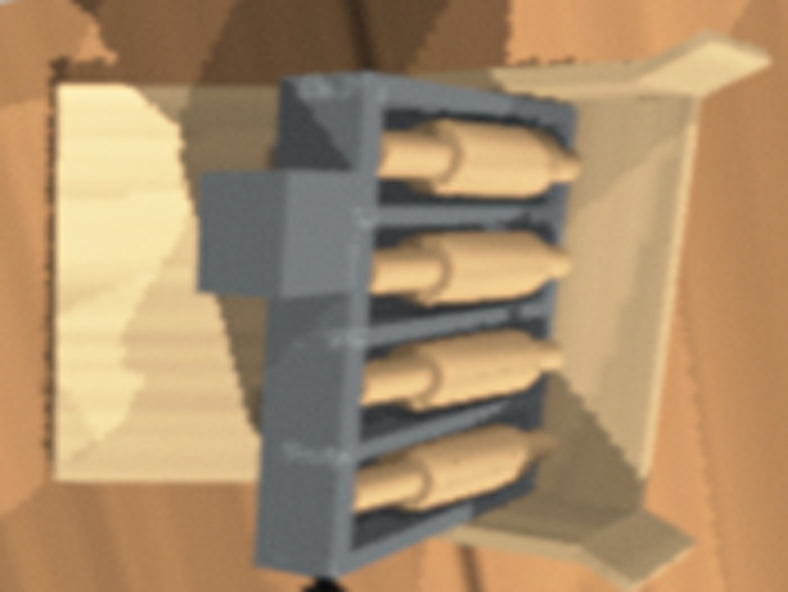

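View pics/t26.png

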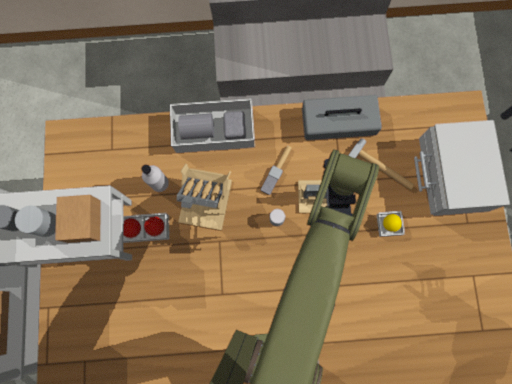

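```bash
python3 - <<'E'
from h import *
import pickle
np.set_printoptions(precision=1,suppress=True)
w=lambda x,y:(250+(x-1.75)/4.5,65+(y-1.5)/4)
M=rackR()
def lift(d,a,n): 
    X=onplane(d,w(*a),rk(0,0,n),M[:,2]); return M.T@(X-SEAT)
W=pickle.load(open('w27.pkl','rb')); W1=pickle.load(open('w1.pkl','rb'))
o=lambda x,y,z:M@np.array([x,y,z])
obs=[(W,w(380,75),o(-70,67.5,22)),(W,w(337,572),o(-70,-67.5,22)),(W,w(577,105),o(70,67.5,22)),(W,w(532,490),o(70,-67.5,22)),(W,w(282,78),o(-70,67.5,0)),(W,w(257,562),o(-70,-67.5,0)),(W,w(200,172),o(-102,43,0)),(W,w(198,290),o(-102,13,0)),(W,w(288,172),o(-102,43,22)),(W,w(280,296),o(-102,13,22))]
c,r=lsq_c(obs); print('tray centre',c+o(0,0,11),'diff',c+o(0,0,11)-SEAT,np.linalg.norm(r,axis=1))
for n in (5,11,16):
  print(n,'now',[lift(W,a,n) for a in ((580,167),(572,265),(562,358),(553,443))],'rimcorner',lift(W,(577,105),11))
  print(n,'before',[lift(W1,a,n) for a in ((530,155),(522,248),(512,340),(503,428))],lift(W1,(545,97),11))
# barrel shoulders
print('shoulder now',[lift(W,a,11) for a in ((458,150),(448,270))],'before',[lift(W1,a,11) for a in ((428,145),(420,245))])
E
python3 -c "
from h import *
import pickle
d=cam('scene'); pickle.dump(d,open('s27.pkl','wb')); im=d['image'][:,:,::-1]; cv2.imwrite('pics/s27.png',cv2.resize(im[195:295,240:350],None,fx=6,fy=6,interpolation=cv2.INTER_CUBIC));cv2.imwrite('pics/s27b.png',cv2.resize(im[110:195,185:285],None,fx=7,fy=7,interpolation=cv2.INTER_CUBIC))"
```

```text
tray centre [596.6 243.2 116. ] diff [ 0.3  0.1 -0.5] [2.8 1.7 0.3 1.6 0.2 0.2 0.9 0.7 0.7 0.9]
5 now [array([97.1, 48.1,  5. ]), array([100.2,  12.4,   5. ]), array([100.8, -22.9,   5. ]), array([101.6, -56.5,   5. ])] rimcorner [70.  67.9 11. ]
5 before [array([77.6, 47.9,  5. ]), array([78.3, 15.1,  5. ]), array([ 77.1, -18.6,   5. ]), array([ 76.5, -51.9,   5. ])] [68.9 66.9 11. ]
11 now [array([79. , 47.6, 11. ]), array([81.9, 13.4, 11. ]), array([ 82.6, -20.5,  11. ]), array([ 83.3, -52.8,  11. ])] rimcorner [70.  67.9 11. ]
11 before [array([60.6, 47.3, 11. ]), array([61.3, 15.8, 11. ]), array([ 60.1, -16.5,  11. ]), array([ 59.4, -48.6,  11. ])] [68.9 66.9 11. ]
16 now [array([63.9, 47.2, 16. ]), array([66.8, 14.2, 16. ]), array([ 67.3, -18.5,  16. ]), array([ 68. , -49.7,  16. ])] rimcorner [70.  67.9 11. ]
16 before [array([46.3, 46.8, 16. ]), array([47. , 16.4, 16. ]), array([ 45.9, -14.9,  16. ]), array([ 45.3, -45.9,  16. ])] [68.9 66.9 11. ]
shoulder now [array([-15.8,  50.5,  11. ]), array([-15.4,  15.9,  11. ])] before [array([-16.1,  48.3,  11. ]), array([-16.5,  19.3,  11. ])]
```

View pics/s27.png

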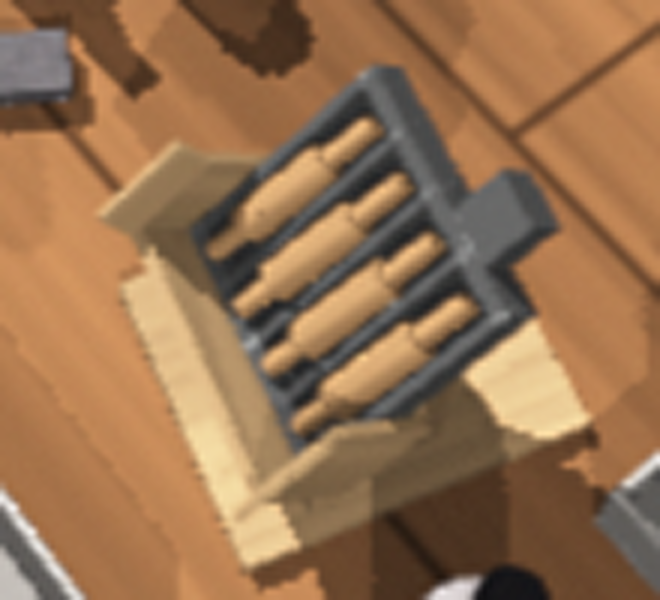

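View pics/s27b.png

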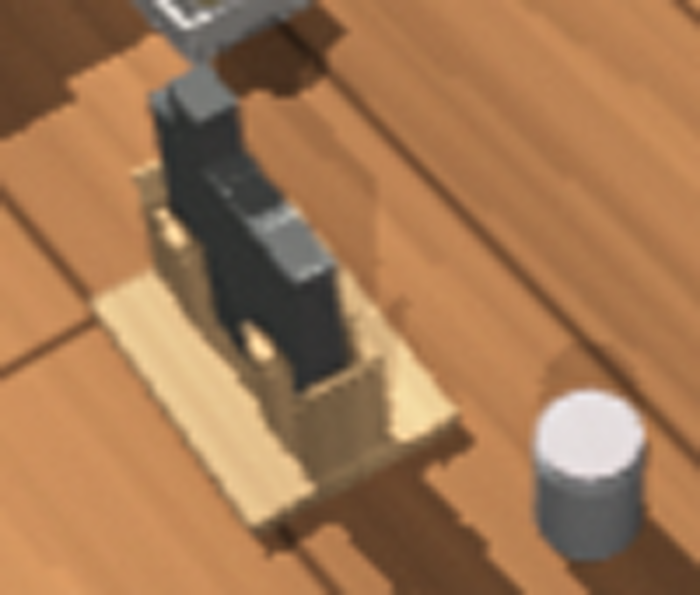

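```bash
python3 - <<'E'
import cv2,pickle
im=pickle.load(open('s27.pkl','rb'))['image'][:,:,::-1]
cv2.imwrite('pics/s27c.png',cv2.resize(im[210:270,270:325],None,fx=13,fy=10,interpolation=cv2.INTER_CUBIC))
im=cv2.imread('pics/scene0.png')
cv2.imwrite('pics/s0c.png',cv2.resize(im[210:270,270:325],None,fx=13,fy=10,interpolation=cv2.INTER_CUBIC))
im=cv2.imread('pics/w27f.png')
cv2.imwrite('pics/w27c.png',cv2.resize(im[85:200,320:400],None,fx=8,fy=5.2,interpolation=cv2.INTER_CUBIC))
E
```

```text
(no output)
```

View pics/s27c.png

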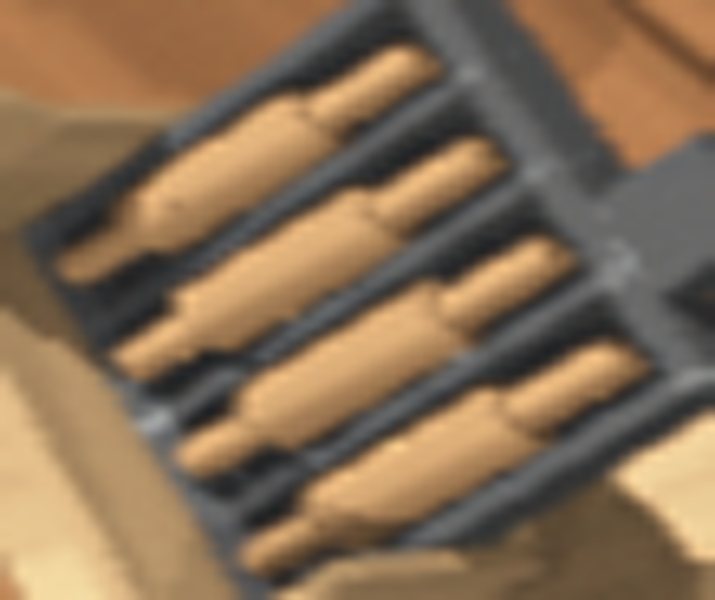

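View pics/s0c.png

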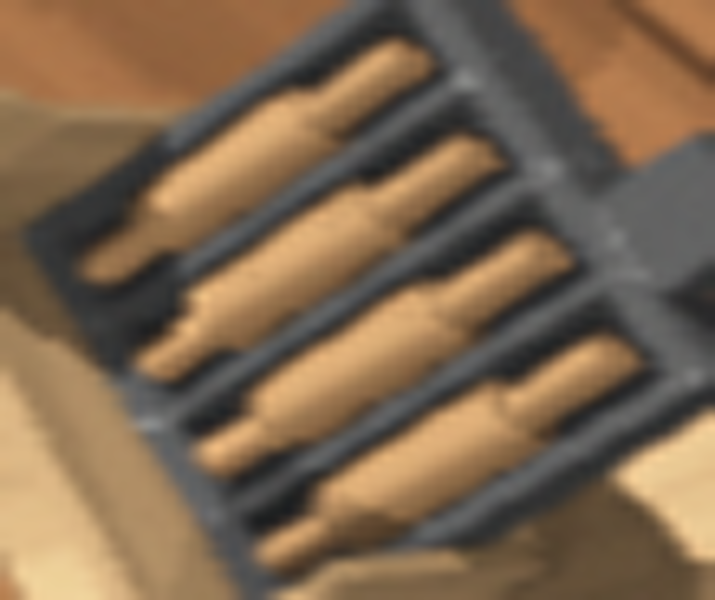

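View pics/w27c.png

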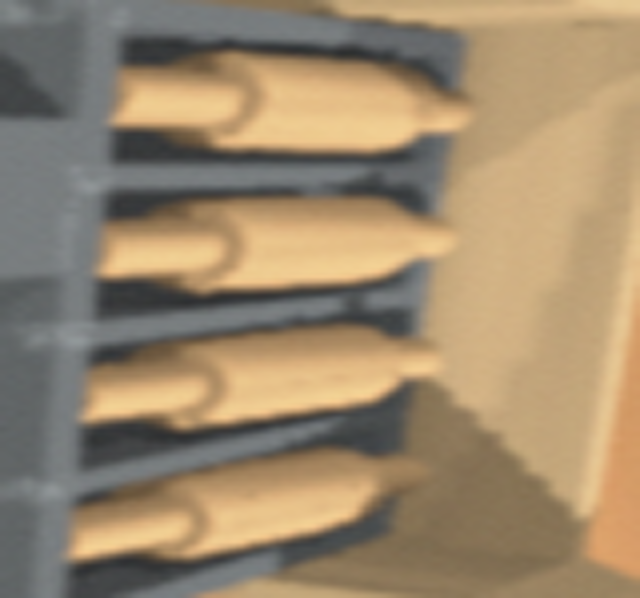

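```bash
python3 - <<'E'
from h import *
import pickle
np.set_printoptions(precision=1,suppress=True)
W=pickle.load(open('w27.pkl','rb'));S=pickle.load(open('s27.pkl','rb'))
sc=lambda x,y:(270+(x-6)/13,210+(y-4.5)/10)
wc=lambda x,y:(320+(x-3.5)/8,85+(y-2.1)/5.2)
M=rackR()
c=SEAT
def f(nm,s,w):
    X,e=tri([(S,sc(*s)),(W,wc(*w))]); t=M.T@(X-c)+[0,0,11]; print(nm,t,'resid',round(e[0],1))
f('tip y48',(250,565),(470,115)); f('tip 16',(183,465),(455,240)); f('tip -16',(118,368),(437,360)); f('tip -48',(65,272),(422,475))
f('rim corner +y?',(245,598),(465,35))
# scene only: on assumed plane
for s,y in [((250,565),48),((183,465),16),((118,368),-16),((65,272),-48)]:
    for z in (12,16,20,26): print(y,z,(M.T@(onplane(S,sc(*s),c+M[:,2]*(z-11),M[:,2])-c))[:2],end=' ')
    print()
print('uphill tips')
for s in [(640,360),(570,258),(503,160),(435,65)]:
    for z in (12,16,20): print(z,(M.T@(onplane(S,sc(*s),c+M[:,2]*(z-11),M[:,2])-c))[:2],end=' ')
    print()
E
```

```text
tip y48 [55.1 47.5 29.2] resid 1.0
tip 16 [55.4 15.6 30. ] resid 0.7
tip -16 [ 56.2 -16.4  30.1] resid 0.3
tip -48 [ 53.3 -47.2  31.5] resid 0.4
rim corner +y? [56.9 61.4 29.6] resid 5.8
48 12 [68.1 42.1] 48 16 [65.  43.6] 48 20 [61.8 45.1] 48 26 [57.  47.4] 
16 12 [69.3  8.9] 16 16 [66.1 10.6] 16 20 [63.  12.2] 16 26 [58.2 14.7] 
-16 12 [ 70.5 -24.3] -16 16 [ 67.3 -22.5] -16 20 [ 64.1 -20.7] -16 26 [ 59.4 -18. ] 
-48 12 [ 68.7 -56.4] -48 16 [ 65.5 -54.4] -48 20 [ 62.3 -52.4] -48 26 [ 57.6 -49.5] 
uphill tips
12 [-53.8  50.2] 16 [-56.4  51.6] 20 [-58.9  53.1] 
12 [-54.2  18.4] 16 [-56.8  20. ] 20 [-59.3  21.6] 
12 [-54.7 -13.1] 16 [-57.2 -11.3] 20 [-59.8  -9.6] 
12 [-54.4 -45. ] 16 [-57.  -43.1] 20 [-59.5 -41.2]
```

```bash
python3 - <<'E'
from h import *
import pickle
np.set_printoptions(precision=1,suppress=True)
W=pickle.load(open('w27.pkl','rb'));W1=pickle.load(open('w1.pkl','rb'));S=pickle.load(open('s27.pkl','rb'))
sc=lambda x,y:(270+(x-6)/13,210+(y-4.5)/10)
w1=lambda x,y:(250+(x-1.75)/4.5,65+(y-1.5)/4)
wc=lambda x,y:(320+(x-3.5)/8,85+(y-2.1)/5.2)
M=rackR();c=SEAT
def f(nm,s,d,uv):
    X,e=tri([(S,sc(*s)),(d,uv)]); t=M.T@(X-c)+[0,0,11]; print(nm,t,'resid',round(e[0],1))
f('before tip48',(262,562),W1,w1(530,155));f('before tip16',(195,462),W1,w1(522,248))
f('before tip-16',(138,368),W1,w1(512,340));f('before tip-48',(80,272),W1,w1(503,428))
# uphill shoulder ring centres / barrel outline mid: barrel top points
d=cam('wrist'); im2=d['image']; print('motion px diff max', np.abs(im2.astype(int)-W['image'].astype(int))[85:200,320:400].max())
dt=cam('scene'); print(np.abs(dt['image'].astype(int)-S['image'].astype(int))[205:275,265:330].max())
E
```

```text
before tip48 [55.6 47.3 23.7] resid 0.2
before tip16 [56.  15.6 24.1] resid 0.5
before tip-16 [ 56.4 -16.1  23.3] resid 0.0
before tip-48 [ 55.7 -48.1  23.4] resid 0.2
motion px diff max 109
5
```

```bash

python3 -m creep '[[0.2,0,0,0,0,0,0],[0.2,0,0,0,0,0,0],[0.2,0,0,0,0,0,0],[0.2,0,0,0,0,0,0],[0.2,0,0,0,0,0,0]]' | head -1
python3 -m creep '[[0.2,0,0,0,0,0,0],[0.2,0,0,0,0,0,0],[0.2,0,0,0,0,0,0],[0.2,0,0,0,0,0,0],[0.2,0,0,0,0,0,0]]' | head -2
python3 - <<'E'
from h import *
import pickle
S=pickle.load(open('s27.pkl','rb'));s0=cv2.imread('pics/scene0.png')[:,:,::-1].astype(int)
d=cam('wrist'); cv2.imwrite('pics/w28.png',cv2.resize(d['image'][85:200,320:400,::-1],None,fx=8,fy=5.2,interpolation=cv2.INTER_CUBIC))
dt=cam('scene'); print(np.abs(dt['image'].astype(int)-S['image'].astype(int))[205:275,265:330].max())
D=np.abs(dt['image'].astype(int)-s0).max(2)
for n,(r,c) in dict(bottle=(slice(288,330),slice(303,336)),can=(slice(165,192),slice(260,280)),brush=(slice(198,220),slice(188,255)),mallet=(slice(103,166),slice(145,182)),tennis=(slice(90,115),slice(203,228)),stand=(slice(118,185),slice(198,252))).items(): print(n,(D[r,c]>40).sum())
T=cam('top'); cv2.imwrite('pics/t28.png',cv2.resize(T['image'][160:230,280:370,::-1],None,fx=8,fy=8,interpolation=cv2.INTER_CUBIC)); pickle.dump(T,open('t28.pkl','wb'))
E
```

```text
time: 39.57
time: 39.98
tool_pos: [480.0, 240.6, 398.4]
5
bottle 0
can 0
brush 0
mallet 0
tennis 0
stand 20
```

View pics/t28.png

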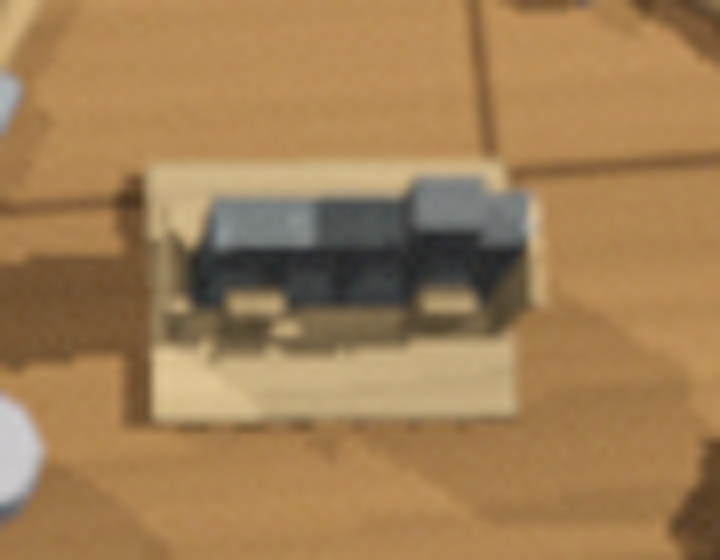

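View pics/w28.png

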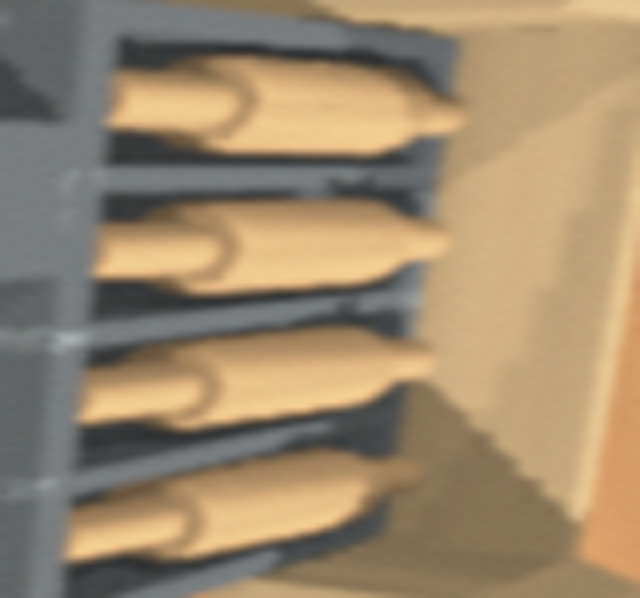

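```bash
python3 -c "
from rig import ticket,get_state
print(get_state()['time'],get_state()['force']); print(ticket.sign_off())"
```

```text
40.1333 [-0.66420525 -0.43130046  0.59349001]
the job is handed in; nothing more can be done
None
```

I laid the empty tray face-down on the loaded one, gripped the closed pair, turned it half over and seated it back against the ledge. I then lifted the emptied tray off by its tab and stood it in the stand, tab up. The job was handed in at 40.1 s of the 72 allowed.

**Slip:** on the first lowering, the empty tray landed on top of the ledge with about 9 N, because I was roughly 3 mm too far downslope. I backed it off, shifted it upslope and lowered it again without contact.

**Last checks:**
- **Rack tray:** its centre measured within 1 mm of the start seat. I fitted that with the rack's yaw held fixed, and the fit stayed good, so it looks square.
- **Bails:** all four lie in its pockets at y about ±16 and ±48 mm, and the scene image of them did not change over the last second.
- **Stand tray:** it looks the same as the original one did in the top and scene views, upright in the slot.
- **Bystanders:** bottle, can, brush, mallet and tennis ball showed no change in the scene image. I did not compare the red balls numerically, but they look in place.
- **Robot:** the arm was clear of everything, reading about 1 N at hand-in.

**What disagreed:** the bails now lie about 7 degrees tilted, with their plain-end tips about 6 mm higher than at the start. I estimate their centres at x about 0 to 5 mm and z about 17 to 20 mm, inside the limits. I left them alone rather than risk touching them.

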